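Turn a soft wax bar over onto the cooling plate with the spatula and start the fan

ROBOT

A 6-joint arm with a two-finger parallel gripper is mounted at the origin on the work surface. World frame = base frame: x ahead of the robot, y to its left, z up, the work surface at z = 0. Lengths are in m, angles in rad, forces in N, time in s.
With the tool pointing down it reaches from about 0.225 to 0.875 m from the base axis. Payload 3.4 kg.
Tool frame: the origin (TCP) lies midway between the tips of the shut fingers; the grasp point (between the pads) lies 19 mm behind it (manip.pinch_z is the z of the grasp point in the tool frame, in m); z points along the fingers, x is the direction in which the jaws open and shut, and the axes are right-handed (so a half turn about z gives the same grasp; the last joint's range is limited). The gripper opens to 85 mm and grips with 20 to 120 N. Pads are 22 mm wide; open, the fingers measure 114 mm over their backs; the gripper's body (76 mm by 85 mm) begins 54 mm behind the grasp point. The pads swing forward as they close: fully open they stand 13 mm farther back than shut.
Start: joints at [-1.28, 0.276, 1.505, -0, 1.361, -0.121], TCP at [0.23, -0.527, 0.231] pointing down, gripper open.
Joint ranges: [-2.89, 2.89], [-0.75, 2.08], [0.22, 2.7], [-1.18, 4.32], [0.11, 2.71], [-2.7, 2.7]. Speed limits (rad/s): [2.57, 2.57, 3.14, 3.14, 3.14, 3.14].

INTERFACE

Orientations are given as a unit quaternion [w, x, y, z].
In Python, from rig import manip gives the robot as it stands. The module is installed in compiled form; this text tells all that it offers.
- The arm moves only by the tool drive_tool, never from a script. Its argument "steps" is a list of rows, each a list of 5 numbers: the shift along the tool's x, y, z in mm, then the turn about the tool's z in rad, then the gripper command: -1 is shut, 1 is fully open, values between are in proportion. A call has 1 to 5 rows; each row is the pose to reach, as a shift and turn from the pose measured when the call began, along the tool's axes at that moment; what a row does not reach only later rows make up. A row lasts 1/10 s, in which the tool goes at most 50 mm and 8.59 degrees, less where a joint would pass 70% of its speed; a pose out of reach is approached as far as the arm can. A call with a gripper value outside its range is refused whole. The fingers move at their own pace and stop on an object; "squeeze" is the grip in N (left out, the last holds). Time passes only in rows, so rows that repeat a pose let the fingers close. It gives the time, the measured TCP pose, the force and the opening at its end, in the units of the state.
- manip.get_state(): the state, without advancing time (a new reading comes with each control period).
- manip.get_image(name): name is "scene" or "side" or "wrist"; returns the picture (420x560x3 uint8, blue, green, red); there is no depth.
- manip.get_calibration(name): a dict with "camera_matrix" (3x3 intrinsics, pixels), "rvec" (rotation vector, rad) and "tvec" (3), from world to camera coordinates, as OpenCV has them. Camera axes: x right, y down, z forward; pixel columns grow to the right and rows downward; lengths in m; the calibration is good to about 2 mm. A picture is of the moment at which its call begins: read the wrist's pose just before it. get_calibration takes no time and is no camera call; for the wrist camera it gives the pose at the moment of the call.
- manip.sign_off(): hands the job in, once; it reports no verdict.
Trained networks look in the newest picture that a camera, given by its name, has taken for a name from the list of things; names that differ only in an ending like _2 or _b are one class to them, and where a whole thing is asked for, a point or a joint stands for the part that bears it (a point fixed in the world has none). Each returns a list of dicts, best first, with "conf" (0 to 1); they miss things now and then, are a little off and sometimes report something else, mostly with a low value. They report only what shows in the picture. A call takes as long as a camera call. They do not tell look-alikes from the thing itself.
- manip.masks_of(camera, name): "pixels" (420x560 bool, what is visible of it) and "location" ([column, row] in pixels, amid what is visible of it).
The state is a dict: "clock": time; "qpos": joint angles; "qd": joint speeds; "effort": joint torques, N m; "position": TCP position; "ee_rot": TCP orientation; "contact_force": force on the tool from outside, world axes, zero at the start; "moment": the same for the moment, N m; "width": finger opening in m.
Only numpy, scipy, OpenCV 4.12 (cv2) and the standard library are available. Lean on these libraries where they do the work, as an engineer would, in place of code of your own. Each camera call takes 0.05 s, during which the arm holds its last target.

TASK

A freshly cast, still soft bar of curb wax lies flat side up at the edge of the aluminium cooling plate: take the spatula from its stand, slide it under the bar and, with a turn of the wrist, turn the bar over onto the plate, so that it lies flat there with its bevelled face up. Never touch the wax with the gripper, keep the blade nearly flat along its underside while the bar comes up (a blade held steeply to it gouges it), and let the blade only skim the lacquered counter without pressing on it. Finish with the spatula leaning in its stand as you found it and the fan's rotary switch turned on, and leave the truck, the wheels and the wrench where they are.

Things in the scene. Friction and masses are not known exactly. Their poses are not given: they have to be found in the camera images.
- wax: Cream wax bar, 64 mm (x, towards the plate) by 90 mm (y) by 12 mm thick, 50 to 95 g. Origin: centre of the bevelled moulded face (faint ring mark), which is down at the start; z points out of the flat back: up at the start, down at the end. The edges of the moulded face are bevelled, 5 mm in and 3 mm high: at the start an undercut all round. It lies on the counter, 3 to 9 mm short of the plate.
- plate: Fixed aluminium cooling plate lying on the counter, 190 mm (x) by 220 mm (y) by 8 mm thick. Origin: centre of its underside, z up. The wax lies before its edge at x = -95 mm; pushed along x it comes up against this edge, which then holds it, and it can be tipped over this edge. It then lands with its centre 15 to 40 mm inside the edge, which is enough.
- plate_edge (a point): Middle of the plate's edge next to the wax, on its upper side, 8 mm above the counter; axes as the plate's.
- spatula: Steel blade 72 mm long, 74 wide, 1.6 thick, with a dark wooden handle; 130 g, centre of mass at x = -89, z = 16 mm, so it dips a few mm at the front when gripped. Origin: middle of the blade's front edge, underside; x forward out of that edge, y across, z up out of the blade's upper face. In the stand it slopes front edge down, 1.10 rad below level.
- spatula_edge (a point): Middle of the blade's front edge, on its underside (the spatula's origin).
- spatula_grip (a point): A good place to grip, on the handle's middle line: x = -152, z = 36 mm in the spatula's frame, 162 mm above the counter in the stand, where the handle stands nearly upright. The handle is 20 mm across (y) and 18 mm deep; the fingers go on its two y sides, with nothing else near. 35 mm of handle stick out behind this point.
- spatula_butt (a point): Rear end of the handle's middle line: x = -185, z = 47 mm in the spatula's frame. The handle is straight, 100 mm long, starts at x = -90, z = 17 mm and rises backwards 0.30 rad from the blade's plane.
- stand: Fixed wooden spatula stand, base 100 by 100 by 10 mm; origin on the counter under the toe, z up. The blade's underside leans on a back board, 80 mm long, rising towards -x at 1.13 rad, between side strips 82 mm apart; its front edge stands on the base behind a toe strip (from x = 4.5 to 14.5 mm, top 24 mm above the counter). The spatula in it heads along the stand's x.
- stand_toe (a point): Foot of the stand's back board, on the base, 10 mm above the counter: the middle of the spatula's front edge stands within 5 mm of it.
- switch: Fixed rotary switch of the fan: grey box 84 by 84 by 56 mm, origin at the centre of its underside, z up. The handle turns about its upright middle axis.
- handle_grip (a point): On the switch's axis, 75 mm above the counter, at mid height of the bar of its black handle (50 mm long, 13 thick, 24 high, top 87 mm above the counter, on a round skirt 44 mm wide). Turns with the handle: x along the bar, z up.
- handle (a joint): Angle of the switch's handle: 0 is off (bar along the switch's x), 1.047 is on, clockwise seen from above. A spring of at most 0.07 N m snaps it to the nearer of these two stops.
- truck: Bystander: cast aluminium skateboard truck, dull grey; base 80 by 55 mm, axle 196 mm along its y, 61 mm high; origin under the centre of its base.
- wheel0: Bystander: red clay-style wheel lying flat, 54 mm in diameter, 32 mm high; origin under its centre.
- wheel1: Bystander: the second such wheel.
- wrench: Bystander: steel speed wrench (crank brace) lying flat along its x, 340 mm long, the crank bulging 60 mm to its +y side, 22 mm high; origin near its middle.
- table: The counter: lacquered pine, its top at height 0, with the plate, wax, stand and switch on it.
Things that resemble listed ones, but are neither listed nor needed, are in the scene too. There is more than one size of the wax; the job needs the larger.

How it is judged:
On the way:
1. the bar stands tipped up by the spatula (contact force between spatula and wax above 0.05 N and angle between wax's own z axis and vertical between 0.6 and 2 rad), for 0.02 s.
At the end, for the whole second after the job is handed in: The wax lies flat (within 6 degrees) on the plate, bevelled face up, its centre at least 5 mm inside the plate's near edge, at rest; the spatula leans at rest in its stand, front edge within 25 mm of its place and blade sloping 54 to 74 degrees; the switch's handle stands at on (over 0.95 rad) (angle between wax's own z axis and vertical above 3.03 rad and x of wax in the frame of plate between -0.09 and 0.08 m and y of wax in the frame of plate between -0.1 and 0.1 m and z of wax in the frame of plate between 0.017 and 0.023 m and linear speed of each of wax, spatula below 0.01 m/s and distance between spatula_edge and stand_toe below 0.025 m and angle between spatula's own z axis and vertical between 0.95 and 1.3 rad and value of joint handle above 0.95 rad); the robot touches nothing.
It fails at once if the gripper or arm touches the soft wax (contact force between any of the fingers, the arm and wax above 0.2 N).
It fails at once if the blade gouges the wax: it bears on it at more than 25 degrees to its face while the bar is still tipped less than 63 degrees (contact force between spatula and wax above 0.15 N and angle between wax's own z axis and vertical below 1.1 rad and angle between the z axis of spatula and the z axis of wax, either way round above 0.436 rad).
It fails at once if the truck, a wheel or the wrench is moved (distance of any of truck, wheel0, wheel1, wrench from where it was at the start of the episode above 0.02 m).
It fails at once if the blade is pressed hard into the lacquered counter (contact force between spatula and table above 10 N).
It also fails if it takes over 69 s, if anything falls off the work surface, if the arm or the gripper's body presses on something with over 40 N, if the wrist force passes 120 N, or if a joint passes its speed limit or range.

## Working session

There is one attempt and no reset: what is moved stays moved. The work goes in short steps, Python scripts to look and compute and a tool call to move; the robot and the scene stay as the last step left them, time stands still between calls to the robot, and variables do not carry over. Pictures are saved under pics/ and viewed, and the job is handed in when it is done.

Besides the shell and the picture viewer there is one more tool, called after "Request:" in YAML: its name, and indented under it one key for each argument. drive_tool: Moves the arm, as the interface text tells. Its arguments: {"type":"object","properties":{"steps":{"type":"array","items":{"type":"array","items":{"type":"number"}}},"squeeze":{"type":"number"}},"required":["steps"]}

```bash
mkdir -p pics
cat > h.py <<'E'
import numpy as np, cv2
from rig import manip
from scipy.spatial.transform import Rotation as R
def cal(n):
    c=manip.get_calibration(n); K=np.array(c["camera_matrix"],float); 
    Rm=cv2.Rodrigues(np.array(c["rvec"],float))[0]; t=np.array(c["tvec"],float).ravel(); return K,Rm,t
def proj(n,P):
    K,Rm,t=cal(n); q=(K@(Rm@np.atleast_2d(P).T+t[:,None])).T; return q[:,:2]/q[:,2:]
def ray(n,u,v):
    K,Rm,t=cal(n); d=Rm.T@np.linalg.solve(K,np.array([u,v,1.])); return -Rm.T@t,d
def onz(n,u,v,z):
    o,d=ray(n,u,v); return o+d*(z-o[2])/d[2]
def tri(a,b):
    A=[];B=[]
    M=np.zeros((3,3));r=np.zeros(3)
    for n,u,v in (a,b):
        o,d=ray(n,u,v); d/=np.linalg.norm(d); P=np.eye(3)-np.outer(d,d); M+=P; r+=P@o
    return np.linalg.solve(M,r)
def pic(n,f,box=None,s=1):
    im=manip.get_image(n)
    if box: im=im[box[1]:box[3],box[0]:box[2]]
    if s!=1: im=cv2.resize(im,None,fx=s,fy=s,interpolation=cv2.INTER_CUBIC)
    cv2.imwrite("pics/%s.png"%f,im)
def toolR():
    q=manip.get_state()["ee_rot"]; return R.from_quat([q[1],q[2],q[3],q[0]])
E
python3 - <<'E'
from h import *
for n in("scene","side","wrist"):
    pic(n,"a_"+n)
    K,Rm,t=cal(n); print(n,K[0,0],-Rm.T@t, Rm[2])
s=manip.get_state(); print(s["clock"],s["position"],s["ee_rot"],s["width"],manip.pinch_z)
print(toolR().as_matrix().round(3))
for nm in ["wax","plate","spatula","stand","switch","handle","truck","wheel0","wrench"]:
    for n in("scene","side"):
        print(nm,n,[(round(d["conf"],2),[int(x) for x in d["location"]],int(d["pixels"].sum())) for d in manip.masks_of(n,nm)])
E
```

```text
scene 433.21323679768824 [1.56435954 0.1803149  0.81582506] [-0.81696617 -0.15564836 -0.5552836 ]
side 411.8610391785042 [0.44392664 0.78697099 0.68871054] [ 0.1431652  -0.82643592 -0.54452492]
wrist 298.70207564658534 [ 0.30292705 -0.4948323   0.37304406] [-0.28856045 -0.12392867 -0.94940747]
0.15 [ 0.23004306 -0.52655884  0.23062008] [-4.53622627e-04  8.36738591e-01 -5.47602074e-01 -5.40709318e-04] 0.08528801922569086 -0.0187
[[ 0.4   -0.916 -0.   ]
 [-0.916 -0.4    0.001]
 [-0.001 -0.    -1.   ]]
wax scene [(0.56, [283, 239], 445), (0.43, [272, 215], 208)]
wax side [(0.96, [291, 270], 690), (0.58, [340, 261], 339)]
plate scene [(0.6, [322, 258], 3411)]
plate side [(0.81, [264, 311], 6338), (0.48, [316, 366], 1731)]
spatula scene [(0.57, [389, 223], 730)]
spatula side [(0.88, [319, 366], 1745)]
stand scene [(0.59, [381, 239], 750)]
stand side [(0.83, [322, 392], 1981), (0.71, [316, 367], 1760)]
switch scene [(0.92, [174, 214], 841), (0.58, [388, 224], 671)]
switch side [(0.55, [318, 191], 898)]
handle scene [(0.55, [175, 204], 132)]
handle side [(0.5, [316, 182], 171)]
truck scene [(0.61, [236, 271], 853)]
truck side [(0.9, [232, 240], 644)]
wheel0 scene [(0.6, [343, 225], 231), (0.58, [319, 220], 215)]
wheel0 side [(0.63, [346, 303], 464), (0.56, [343, 327], 524)]
wrench scene [(0.62, [131, 247], 672)]
wrench side [(0.65, [231, 242], 676), (0.54, [276, 198], 367)]
```

View pics/a_scene.png

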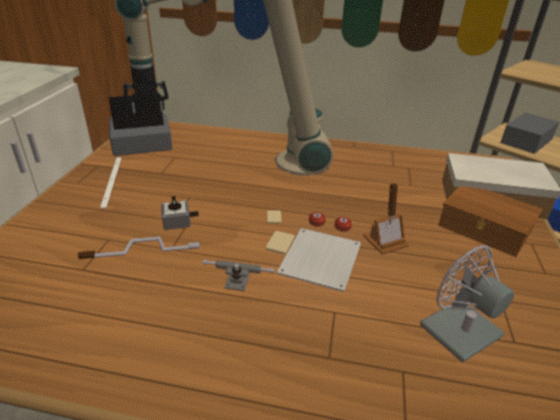

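View pics/a_side.png

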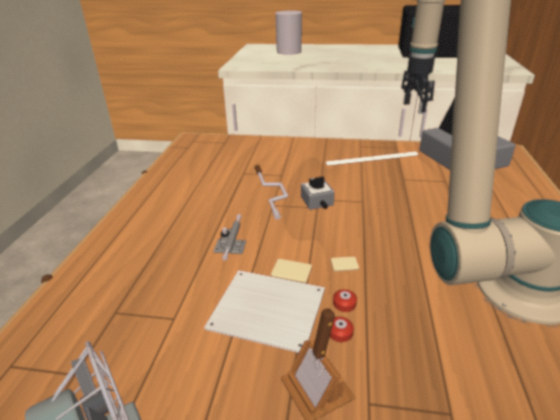

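View pics/a_wrist.png

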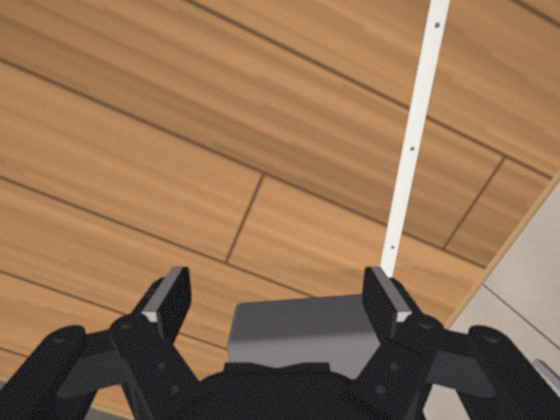

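Run:
```python
from h import *
np.set_printoptions(precision=3,suppress=True)
print("wax",onz("scene",282,241,.012),onz("side",291,270,.012))
print("small",onz("scene",273,215,.012),onz("side",344,263,.012))
for p in [(305,230),(361,241),(344,286),(278,272)]: print("plate sc",onz("scene",*p,.008))
for p in [(244,273),(324,289),(302,347),(208,330)]: print("plate si",onz("side",*p,.008))
print("truck axle",onz("scene",203,262,.05),onz("scene",272,270,.05),onz("side",239,216,.05),onz("side",225,256,.05))
print("switch",tri(("scene",175,204),("side",317,182)))
print("handle butt",tri(("scene",393,186),("side",326,312)))
print("wheels",onz("scene",317,219,.03),onz("scene",343,223,.03),onz("side",345,300,.03),onz("side",341,328,.03))
print("wrench",[onz("scene",*p,.01)[:2] for p in[(80,255),(198,245),(130,243)]])
```

```text
wax [0.549 0.019 0.012] [0.549 0.017 0.012]
small [ 0.421 -0.035  0.012] [ 0.421 -0.026  0.012]
plate sc [0.472 0.078 0.008]
plate sc [0.488 0.252 0.008]
plate sc [0.696 0.215 0.008]
plate sc [0.682 0.033 0.008]
plate si [0.664 0.038 0.008]
plate si [0.465 0.07  0.008]
plate si [0.498 0.242 0.008]
plate si [0.7   0.225 0.008]
truck axle [ 0.735 -0.162  0.05 ] [0.724 0.024 0.05 ] [ 0.718 -0.148  0.05 ] [0.711 0.029 0.05 ]
switch [ 0.514 -0.33   0.07 ]
handle butt [0.453 0.316 0.192]
wheels [0.435 0.11  0.03 ] [0.437 0.192 0.03 ] [0.416 0.122 0.03 ] [0.423 0.202 0.03 ]
wrench [array([ 0.743, -0.528]), array([ 0.623, -0.219]), array([ 0.66 , -0.417])]
```

Request:
drive_tool:
  steps:
    - [-286,-419,-120,-1.0,1]
    - [-286,-419,-120,-1.0,1]
    - [-286,-419,-120,-1.0,1]
    - [-286,-419,-120,-1.0,1]
    - [-286,-419,-120,-1.0,1]

```text
clock: 1.55
position: [0.36, -0.3192, 0.2895]
ee_rot: [0.0, 0.98, -0.2, 0.0]
contact_force: [-0.2, -1.5, 0.3]
width: 0.0854
```

```bash
cat >> h.py <<'E'
def to(p,yaw=None):
    "tool-axes shift mm and turn for TCP world target p, tool-x yaw (deg)"
    s=manip.get_state(); M=toolR().as_matrix(); d=M.T@(np.array(p)-np.array(s["position"]))*1000
    cur=np.degrees(np.arctan2(M[1,0],M[0,0])); 
    print("t %.2f pos %s yaw %.1f tilt z %s w %.4f F %s"%(s["clock"],np.round(s["position"],4),cur,np.round(M[:2,2],4),s["width"],np.round(s["contact_force"],2)))
    print("q",np.round(s["qpos"],3))
    t=0
    if yaw is not None: t=-np.radians((yaw-cur+180)%360-180)
    print("shift",np.round(d,1),"turn",round(t,3))
E
python3 -c "
from h import *
to([.5,-.1,.35],-8)"
```

```text
t 1.55 pos [ 0.36   -0.3192  0.2895] yaw -23.1 tilt z [ 0.0006 -0.0004] w 0.0854 F [-0.23 -1.48  0.35]
q [-0.87   0.103  1.585  0.     1.453 -0.467]
shift [  42.7 -256.5  -60.5] turn -0.264
```

Request:
drive_tool:
  steps:
    - [43,-256,-60,-0.26,1]
    - [43,-256,-60,-0.26,1]
    - [43,-256,-60,-0.26,1]
    - [43,-256,-60,-0.26,1]
    - [43,-256,-60,-0.26,1]

```text
clock: 2.05
position: [0.4912, -0.1137, 0.3461]
ee_rot: [0.0, 0.997, -0.072, 0.001]
contact_force: [0.8, -0.9, -0.8]
width: 0.0854
```

Run:
```python
from h import *
to([.5,-.1,.35],-8)
pic("wrist","b_wrist",s=1.4)
for nm in ["wax","plate","wheel0"]:
    print(nm,[(round(d["conf"],2),[int(x) for x in d["location"]],int(d["pixels"].sum())) for d in manip.masks_of("wrist",nm)])
```

```text
t 2.05 pos [ 0.4912 -0.1137  0.3461] yaw -8.2 tilt z [ 0.0014 -0.0009] w 0.0854 F [ 0.82 -0.85 -0.77]
q [-0.365  0.122  1.427 -0.     1.591 -0.222]
shift [  6.8 -14.8  -3.9] turn -0.004
wax [(0.8, [300, 72], 2937), (0.74, [224, 116], 1315), (0.6, [200, 14], 1256), (0.34, [319, 22], 7293)]
plate [(0.61, [315, 23], 7334)]
wheel0 [(0.6, [198, 16], 1253)]
```

View pics/b_wrist.png

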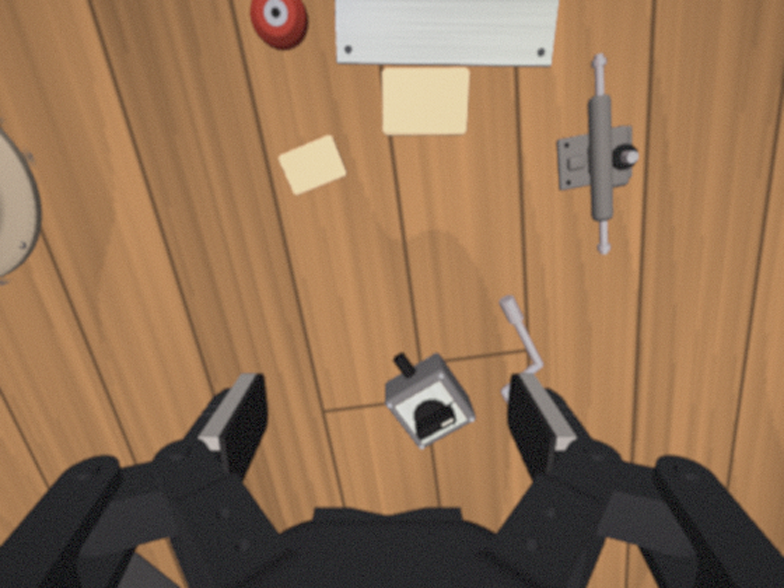

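Candidates for the wax: the large cream bar at wrist pixel (304,72), against the plate edge, and the small one at (223,118), turned and away from it. The large one by the plate is the one described. Next I move forward for a close view.

Request:
drive_tool:
  steps:
    - [10,-135,60,0,1]
    - [10,-135,60,0,1]
    - [10,-135,60,0,1]
    - [10,-135,60,0,1]
    - [10,-135,60,0,1]

```text
clock: 2.75
position: [0.5188, 0.0164, 0.2844]
ee_rot: [0.001, 0.998, -0.07, -0.001]
contact_force: [0.1, -0.1, -0.5]
width: 0.0853
```

Run:
```python
from h import *
to([.5,-.1,.35],-8)
np.set_printoptions(precision=4,suppress=True)
pic("wrist","c_wrist",s=1.4)
for nm,z in [("wax",.012),("plate",.008)]:
  for d in manip.masks_of("wrist",nm):
    m=d["pixels"].astype(np.uint8); print(nm,round(d["conf"],2),[int(x) for x in d["location"]],m.sum())
    c=max(cv2.findContours(m,0,2)[0],key=cv2.contourArea)
    b=cv2.boxPoints(cv2.minAreaRect(c)); print([onz("wrist",*p,z)[:2].round(4).tolist() for p in b])
    P=np.array([onz("wrist",*p,z)[:2] for p in c[:,0]],np.float32)*1000
    print("world rect mm",cv2.minAreaRect(P))
```

```text
t 2.75 pos [0.5188 0.0164 0.2844] yaw -8.0 tilt z [-0.0019 -0.0024] w 0.0853 F [ 0.08 -0.09 -0.54]
q [-0.101  0.166  1.522 -0.003  1.456  0.04 ]
shift [ -2.5 118.1 -65.3] turn -0.001
wax 0.9 [216, 210] 1246
[[0.3863, -0.016], [0.4481, -0.0008], [0.4564, -0.0455], [0.3928, -0.062]]
world rect mm ((421.80511474609375, -31.05501937866211), (63.53841781616211, 45.503726959228516), 12.581278800964355)
wax 0.79 [297, 170] 2827
[[0.5106, 0.0499], [0.5974, 0.0374], [0.5921, -0.0247], [0.5011, -0.0116]]
world rect mm ((550.23876953125, 12.756908416748047), (62.27557373046875, 89.88020324707031), 81.81175231933594)
plate 0.63 [317, 68] 24636
[[0.492, 0.2279], [0.7097, 0.1966], [0.7095, 0.0249], [0.4594, 0.061]]
world rect mm ((587.77490234375, 128.95932006835938), (170.5998992919922, 220.8787841796875), 81.27899932861328)
```

View pics/c_wrist.png

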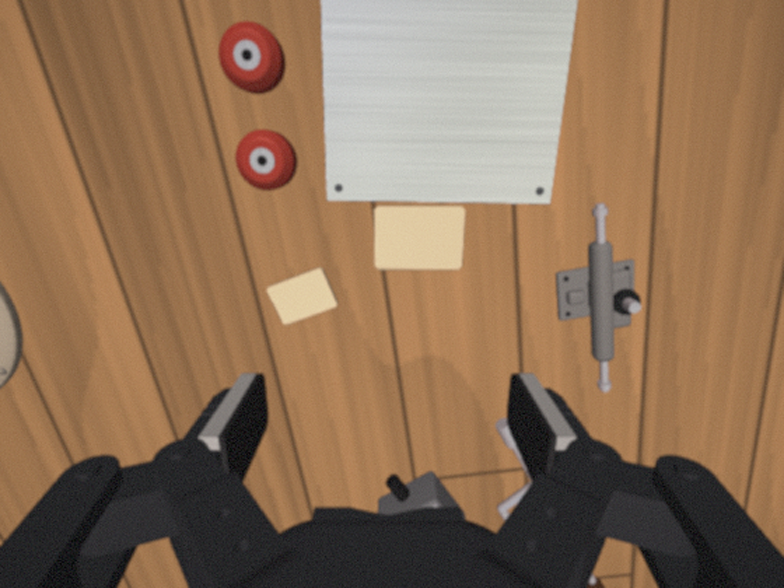

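Run:
```python
from h import *
a=onz("wrist",328/1.4,201/1.4,.008);b=onz("wrist",551/1.4,203.5/1.4,.008);print(a,b,np.degrees(np.arctan2(*(b-a)[[1,0]]))) 
h=np.array([np.cos(np.radians(81.8)),np.sin(np.radians(81.8))]);print("edge along heading",h@(a[:2]),h@(b[:2]),"wax",h@[.550,.013])
to([.40,.316,.35],-90)
```

```text
[0.46671469 0.06052821 0.008     ] [0.68430367 0.02666508 0.008     ] -8.845914918126203
edge along heading 0.1264763993798231 0.12399396900140483 wax 0.09131300453983268
t 2.90 pos [0.5197 0.0154 0.2859] yaw -8.2 tilt z [ 0.0014 -0.0023] w 0.0852 F [-0.53 -0.56  0.62]
q [-0.103  0.165  1.52  -0.002  1.456  0.041]
shift [-161.2 -280.4  -65. ] turn 1.428
```

Request:
drive_tool:
  steps:
    - [-161,-280,-65,1.43,1]
    - [-161,-280,-65,1.43,1]
    - [-161,-280,-65,1.43,1]
    - [-161,-280,-65,1.43,1]
    - [-161,-280,-65,1.43,1]

```text
clock: 3.4
position: [0.4386, 0.2215, 0.3309]
ee_rot: [-0.0, 0.917, -0.399, 0.002]
contact_force: [0.8, 0.6, 0.7]
width: 0.0855
```

```bash
python3 -c "
from h import *
to([.40,.316,.35],-90)"
```

```text
t 3.40 pos [0.4386 0.2215 0.3309] yaw -47.1 tilt z [ 0.0033 -0.0013] w 0.0855 F [0.78 0.55 0.75]
q [ 0.328  0.104  1.484 -0.002  1.551  1.149]
shift [-95.4 -36.1 -19.4] turn 0.749
```

Request:
drive_tool:
  steps:
    - [-95,-36,-19,0.75,1]
    - [-95,-36,-19,0.75,1]
    - [-95,-36,-19,0.75,1]
    - [-95,-36,-19,0.75,1]
    - [-95,-36,-19,0.75,1]

```text
clock: 3.9
position: [0.401, 0.3149, 0.3506]
ee_rot: [-0.001, 0.72, -0.694, 0.002]
contact_force: [-1.0, 0.3, 0.0]
width: 0.0853
```

Run:
```python
from h import *
to([.40,.316,.35],-90)
np.set_printoptions(precision=4,suppress=True)
pic("wrist","d_wrist",s=1.4)
for n in["spatula","stand"]:
  for d in manip.masks_of("wrist",n): print(n,round(d["conf"],2),d["location"],d["pixels"].sum())
```

```text
t 3.90 pos [0.401  0.3149 0.3506] yaw -87.9 tilt z [ 0.005 -0.001] w 0.0853 F [-1.02  0.27  0.04]
q [ 0.532  0.129  1.408 -0.003  1.601  2.066]
shift [-1.1  0.9  0.6] turn 0.036
spatula 0.66 [269.6, 127.1] 1717
spatula 0.55 [354.4, 151.3] 983
stand 0.98 [279.4, 127.8] 2582
```

View pics/d_wrist.png

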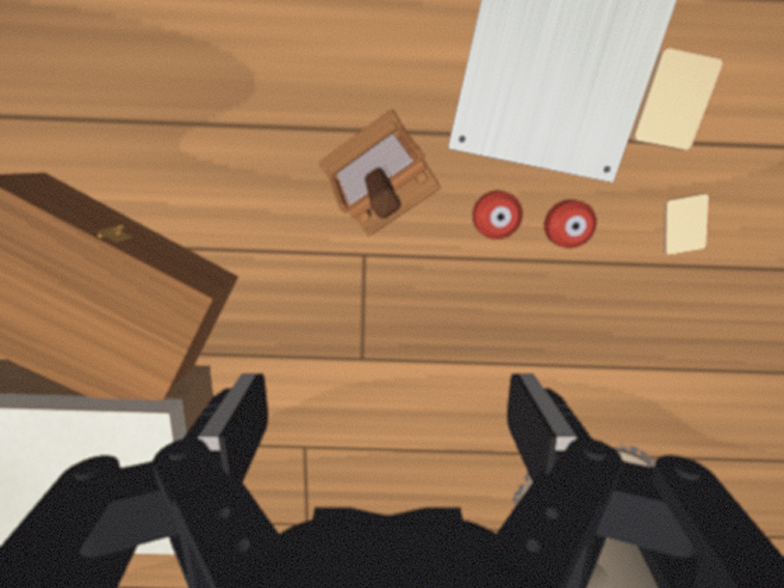

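Run:
```python
from h import *
np.set_printoptions(precision=4,suppress=True)
C=[(395,110),(440,186),(368,236),(320,163)]
Q=[onz("wrist",u/1.4,v/1.4,.009) for u,v in C]
for q in Q: print(q)
for i in range(4): 
    d=Q[(i+1)%4]-Q[i]; print(np.linalg.norm(d),np.degrees(np.arctan2(d[1],d[0])))
print("centre",sum(Q)/4)
# blade corners
for u,v in [(402,134),(419,161),(352,206),(335,178)]: print("blade/..",u,v,onz("wrist",u/1.4,v/1.4,.03))
print("butt",[tri(("wrist",386/1.4,206/1.4),(n,u,v)) for n,u,v in[("side",326,312),("scene",393,186)]], onz("wrist",386/1.4,206/1.4,.195))
pic("side","d_side",(270,290,370,420),5)
```

```text
[0.5281 0.311  0.009 ]
[0.4519 0.2565 0.009 ]
[0.3919 0.3356 0.009 ]
[0.4707 0.391  0.009 ]
0.0936399569749377 -144.4658147232616
0.09930347246438531 127.20949812775466
0.09633239284148891 35.10781573826331
0.09854440035642346 -54.341725480777455
centre [0.4606 0.3235 0.009 ]
blade/.. 402 134 [0.5035 0.3029 0.03  ]
blade/.. 419 161 [0.4777 0.2835 0.03  ]
blade/.. 352 206 [0.4278 0.3533 0.03  ]
blade/.. 335 178 [0.4565 0.3719 0.03  ]
butt [array([0.45  , 0.3172, 0.1941]), array([0.4467, 0.3169, 0.188 ])] [0.4474 0.3168 0.195 ]
```

View pics/d_side.png

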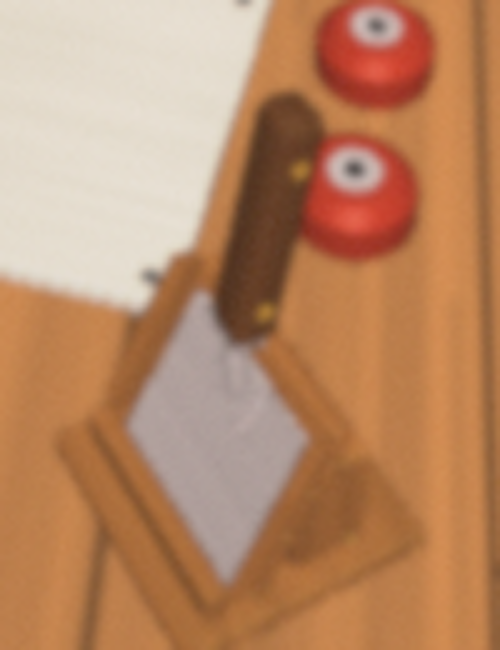

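Run:
```python
from h import *
to([.4517,.3199,.235],-54.4)
```

```text
t 4.10 pos [0.401  0.3146 0.3501] yaw -87.5 tilt z [ 0.0041 -0.0011] w 0.0853 F [1.04 1.09 0.47]
q [ 0.531  0.129  1.409 -0.003  1.6    2.057]
shift [ -3.2 -50.4 115.3] turn -0.577
```

Request:
drive_tool:
  steps:
    - [-3,-50,115,-0.58,1]
    - [-3,-50,115,-0.58,1]
    - [-3,-50,115,-0.58,1]
    - [-3,-50,115,-0.58,1]
    - [-3,-50,115,-0.58,1]

```text
clock: 4.6
position: [0.4517, 0.3187, 0.2343]
ee_rot: [0.0, 0.89, -0.456, 0.002]
contact_force: [0.5, -0.1, 0.3]
width: 0.0855
```

Run:
```python
from h import *
to([.4517,.3199,.143],-54.4)
pic("wrist","e_wrist",s=1.4)
```

```text
t 4.60 pos [0.4517 0.3187 0.2343] yaw -54.2 tilt z [ 0.0023 -0.0022] w 0.0855 F [ 0.54 -0.06  0.26]
q [ 0.491  0.24   1.547 -0.003  1.353  1.438]
shift [-1.2 -0.7 91.3] turn 0.003
```

View pics/e_wrist.png

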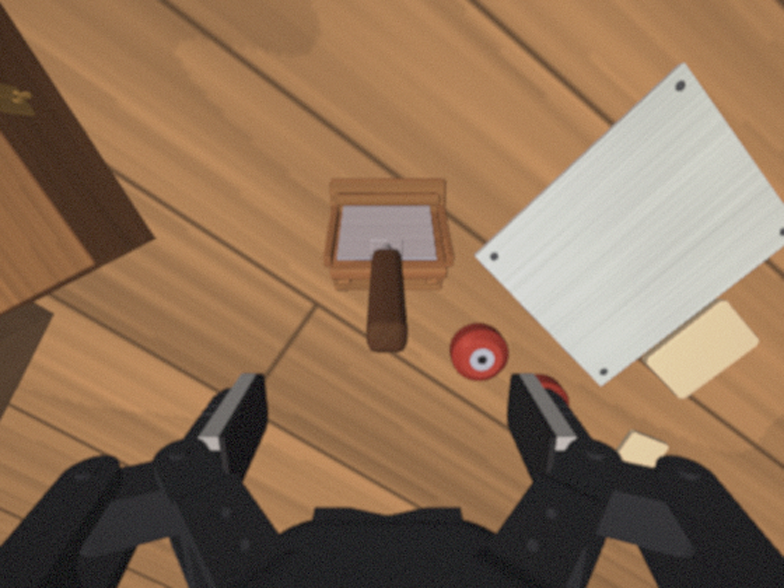

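Run:
```python
from h import *
for z in(.162,.196): print(proj("wrist",[.4517,.3199,z])*1.4)
print(onz("wrist",387/1.4,346/1.4,.190),onz("wrist",387/1.4,325/1.4,.196))
```

```text
[[385.95182269 307.65600527]]
[[385.9812716  332.38384129]]
[0.44395371 0.31373462 0.19      ] [0.45503579 0.32169969 0.196     ]
```

Request:
drive_tool:
  steps:
    - [-1,-3,45,0,1]
    - [-1,-3,91,0,1]
    - [-1,-3,91,0,1]
    - [-1,-3,91,0,1]

```text
clock: 5.05
position: [0.4545, 0.3216, 0.1453]
ee_rot: [-0.001, 0.889, -0.457, 0.002]
contact_force: [1.2, 0.7, 0.9]
width: 0.0856
```

Run:
```python
from h import *
to([.4517,.3199,.143],-54.4)
pic("wrist","f_wrist",s=1.4)
```

```text
t 5.05 pos [0.4545 0.3216 0.1453] yaw -54.4 tilt z [ 0.0045 -0.0009] w 0.0856 F [1.2  0.67 0.9 ]
q [ 0.493  0.309  1.682 -0.003  1.147  1.444]
shift [-0.2  3.3  2.3] turn -0.0
```

View pics/f_wrist.png

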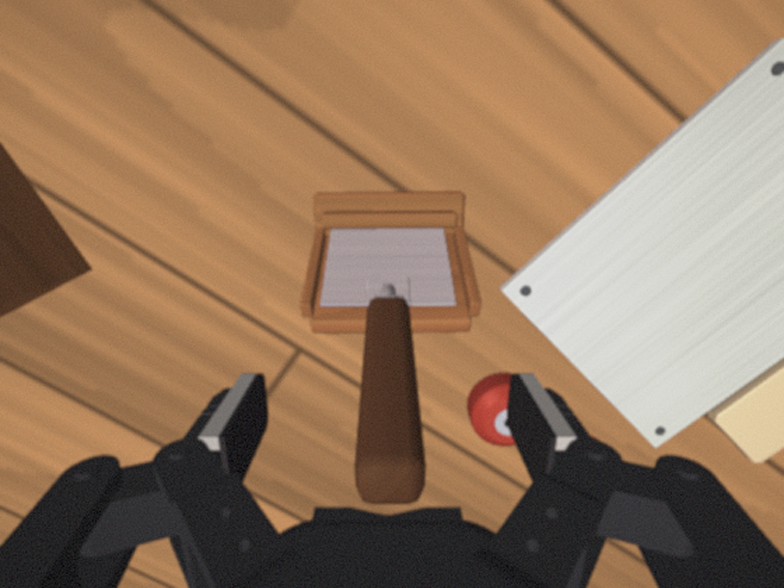

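Run:
```python
from h import *
s=manip.get_state();p=np.array(s["position"])
M=toolR().as_matrix()
for dz in(0,-.019,-.03,-.05): print(dz,proj("wrist",p+M[:,2]*dz)*1.4)
h=np.array([np.cos(np.radians(35.6)),np.sin(np.radians(35.6)),0])
g=np.array([.4535,.3212,.162]); print("grip est",proj("wrist",g)*1.4,"butt",proj("wrist",g-h*.0052+[0,0,.0344])*1.4, "edge",proj("wrist",g+h*.037-[0,0,.152])*1.4)
```

```text
0 [[388.04222994 374.21765808]]
-0.019 [[388.14541825 401.98989619]]
-0.03 [[388.21808029 421.54625438]]
-0.05 [[388.3846957  466.38934687]]
grip est [[387.17328121 401.6093594 ]] butt [[387.63555184 487.18228561]] edge [[386.33162466 227.51486261]]
```

Request:
drive_tool:
  steps:
    - [0,0,2,0,-1]
    - [0,0,2,0,-1]
    - [0,0,2,0,-1]
    - [0,0,2,0,-1]
    - [0,0,2,0,-1]
  squeeze: 20

```text
clock: 5.6
position: [0.4558, 0.3224, 0.1452]
ee_rot: [-0.002, 0.889, -0.457, 0.003]
contact_force: [0.3, -0.7, 1.7]
width: 0.0199
```

Request:
drive_tool:
  steps:
    - [0,0,-25,0,-1]
    - [0,0,-50,0,-1]
    - [0,0,-50,0,-1]
    - [0,12,-50,0,-1]
    - [0,20,-50,0,-1]

```text
clock: 6.1
position: [0.4368, 0.3094, 0.1934]
ee_rot: [-0.0, 0.889, -0.457, 0.002]
contact_force: [1.1, 0.7, -2.0]
width: 0.0197
```

Run:
```python
from h import *
to([.4558,.3224,.1452],-54.4)
pic("side","g_side",(230,210,390,410),4)
pic("wrist","g_wrist",s=1.4)
```

```text
t 6.10 pos [0.4368 0.3094 0.1934] yaw -54.4 tilt z [ 0.0042 -0.0011] w 0.0197 F [ 1.09  0.7  -2.04]
q [ 0.488  0.24   1.653 -0.003  1.245  1.439]
shift [  0.3 -22.9  48.2] turn 0.0
```

View pics/g_side.png

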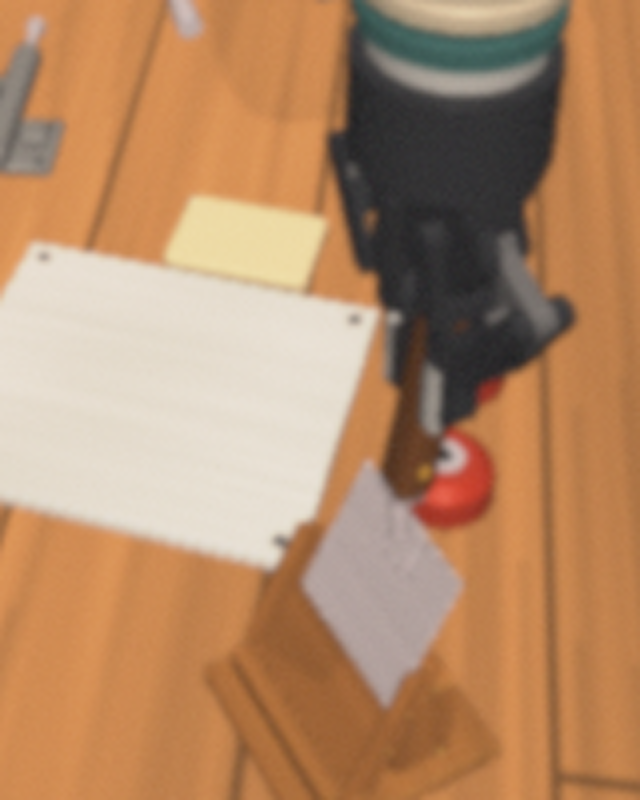

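View pics/g_wrist.png

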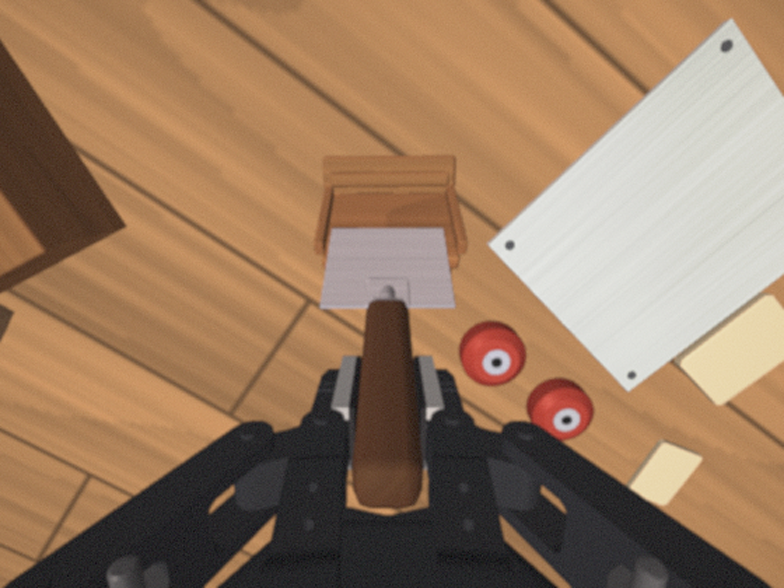

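Request:
drive_tool:
  steps:
    - [0,20,4,0,-1]
    - [0,37,12,0,-1]
    - [0,54,23,0,-1]
    - [0,68,36,0,-1]
    - [0,68,36,0,-1]

```text
clock: 6.7
position: [0.3793, 0.2684, 0.156]
ee_rot: [0.001, 0.889, -0.457, 0.001]
contact_force: [-1.0, -0.2, 0.0]
width: 0.0196
```

Run:
```python
from h import *
to([.4368,.3094,.1934],-54.4)
pic("side","i_side",(230,210,390,410),4)
pic("wrist","i_wrist",s=1.4)
```

```text
t 6.70 pos [0.3793 0.2684 0.156 ] yaw -54.4 tilt z [ 0.0014 -0.0026] w 0.0196 F [-0.99 -0.24  0.01]
q [ 0.468  0.17   1.85  -0.003  1.122  1.419]
shift [  0.2 -70.6 -37.4] turn -0.0
```

View pics/i_side.png

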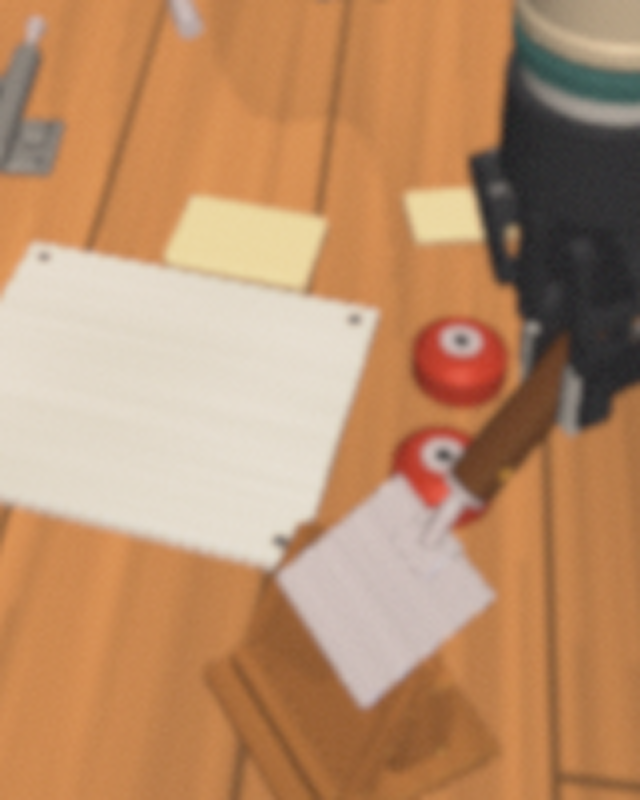

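View pics/i_wrist.png

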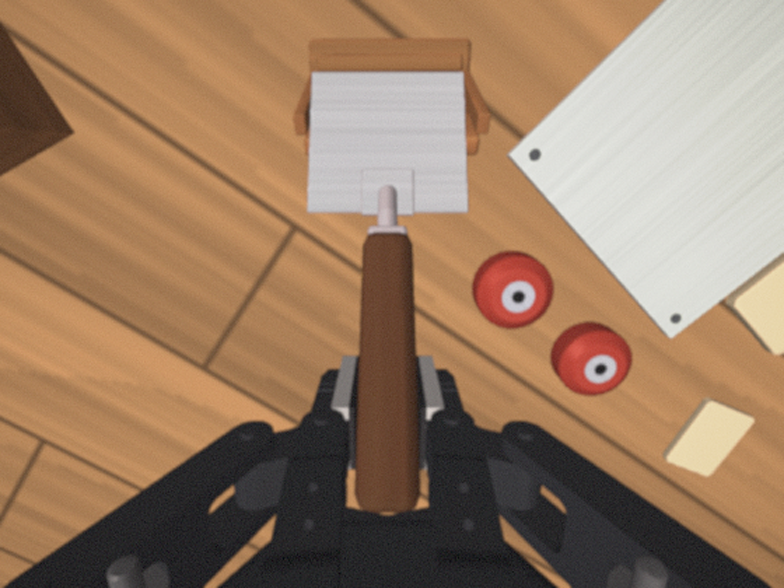

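```bash
cat >> h.py <<'E'
from scipy.optimize import least_squares
def spat(th,head,g,off=(0,0,0)):
    "returns f: spatula-frame pts -> world. g: grasp point world; off: spatula-frame correction of the gripped point"
    h=np.array([np.cos(head),np.sin(head),0]);zz=np.array([0,0,1.]);y=np.cross(zz,h)
    X=np.cos(th)*h-np.sin(th)*zz; Z=np.cross(X,y); M=np.array([X,y,Z]).T
    gp=np.array([-.152,0,.036])+np.array(off)
    return lambda P:(np.atleast_2d(P)-gp)@M.T+g
def fitblade(uv,z=.0016):
    "uv: FL,FR,RL,RR pixel in raw wrist"
    s=manip.get_state();T=toolR().as_matrix();g=np.array(s["position"])-T[:,2]*.0187
    head=np.arctan2(-T[1,1],-T[0,1])
    P=np.array([[0,.037,z],[0,-.037,z],[-.072,.037,z],[-.072,-.037,z]])
    def f(p): return np.r_[(proj("wrist",spat(p[0],head+p[2],g,(p[1],p[3],p[4]))(P))-uv).ravel(), p[1:2]*100/5,p[4]*100/2]
    r=least_squares(f,[.4,0,0,0,0]); p=r.x
    tip=spat(p[0],head+p[2],g,(p[1],p[3],p[4]))([0,0,0])[0]
    print("theta %.3f offx %.1f yaw %.3f lat %.1f offz %.1f"%(p[0],p[1]*1e3,p[2],p[3]*1e3,p[4]*1e3),"rms",np.sqrt(np.mean(r.fun[:8]**2)).round(2),"tip",tip.round(4),"tip rel tcp tool mm",(T.T@(tip-np.array(s["position"]))*1e3).round(1))
    return p,tip
E
python3 - <<'E'
from h import *
fitblade(np.array([(312,71),(465,71),(308,212),(468,212)])/1.4)
E
```

```text
theta 0.474 offx -1.2 yaw -0.002 lat 0.3 offz 3.6 rms 0.3 tip [0.478  0.3381 0.0708] tip rel tcp tool mm [   0.2 -118.    86.8]
```

Request:
drive_tool:
  steps:
    - [0,12,13,0,-1]
    - [0,20,26,0,-1]
    - [0,25,38,0,-1]
    - [0,25,38,0,-1]

```text
clock: 7.2
position: [0.3613, 0.2551, 0.1186]
ee_rot: [0.0, 0.889, -0.457, 0.002]
contact_force: [0.5, 0.1, -0.7]
width: 0.0193
```

Request:
drive_tool:
  steps:
    - [0,0,0,0,-1]
    - [0,0,0,0,-1]
    - [0,0,0,0,-1]
  squeeze: 100

```text
clock: 7.5
position: [0.3618, 0.2554, 0.119]
ee_rot: [-0.0, 0.889, -0.457, 0.002]
contact_force: [0.0, 0.1, -1.4]
width: 0.0185
```

Run:
```python
from h import *
to([.4368,.3094,.1934],-54.4)
pic("wrist","j_wrist",s=1.4)
```

```text
t 7.50 pos [0.3618 0.2554 0.119 ] yaw -54.4 tilt z [ 0.0034 -0.0012] w 0.0185 F [ 0.    0.07 -1.4 ]
q [ 0.459  0.177  1.949 -0.003  1.013  1.411]
shift [ -0.1 -92.5 -74.3] turn -0.0
```

View pics/j_wrist.png

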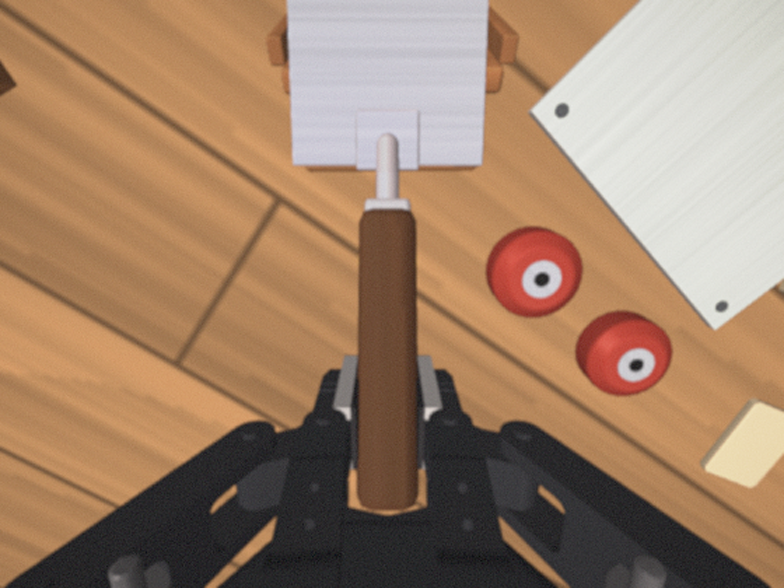

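```bash
cat >> h.py <<'E'
def fitrear(RL,RR,EL,ER,off=(-.0012,0,.0036),z=.0016):
    s=manip.get_state();T=toolR().as_matrix();g=np.array(s["position"])-T[:,2]*.0187
    head=np.arctan2(-T[1,1],-T[0,1]); uv=np.array([RL,RR,EL,ER],float)
    def f(p):
        P=np.array([[-.072,.037,z],[-.072,-.037,z],[-.072+p[4],.037,z],[-.072+p[4],-.037,z]])
        return np.r_[(proj("wrist",spat(p[0],head+p[2],g,(p[1],p[3],off[2]))(P))-uv).ravel(),(p[1]-off[0])*1000/3]
    r=least_squares(f,[.2,off[0],0,0,.05]);p=r.x
    tip=spat(p[0],head+p[2],g,(p[1],p[3],off[2]))([0,0,0])[0]
    print("theta %.3f offx %.1f yaw %.3f lat %.1f s %.1f"%(p[0],p[1]*1e3,p[2],p[3]*1e3,p[4]*1e3),"rms",np.sqrt(np.mean(r.fun[:8]**2)).round(2),"tip",tip.round(4),"tip rel tcp tool mm",(T.T@(tip-np.array(s["position"]))*1e3).round(1))
    return p,tip
E
python3 - <<'E'
from h import *
a=np.array([(293,164.5),(482.5,164.5),(287.5,0),(489,0)])/1.4
for oz in(0,.0036): fitrear(*a,off=(-.0012,0,oz))
E
```

```text
theta 0.155 offx -2.6 yaw -0.001 lat 0.1 s 58.3 rms 0.13 tip [0.4814 0.3408 0.0782] tip rel tcp tool mm [   0. -147.   41.]
theta 0.126 offx -1.7 yaw -0.001 lat 0.1 s 57.9 rms 0.23 tip [0.4817 0.341  0.0791] tip rel tcp tool mm [   0.  -147.4   40.1]
```

Request:
drive_tool:
  steps:
    - [0,0,-40,0,-1]
    - [0,0,-80,0,-1]
    - [0,0,-110,0,-1]
    - [0,0,-110,0,-1]

```text
clock: 7.95
position: [0.3641, 0.257, 0.2334]
ee_rot: [-0.004, 0.889, -0.457, 0.005]
contact_force: [0.7, 0.3, -0.9]
width: 0.0186
```

Run:
```python
from h import *
to([.5216,-.177,.20],-8.5)
```

```text
t 7.95 pos [0.3641 0.257  0.2334] yaw -54.4 tilt z [0.0124 0.0033] w 0.0186 F [ 0.7   0.27 -0.86]
q [ 0.46   0.071  1.761 -0.003  1.297  1.411]
shift [444.4 124.9  34. ] turn -0.801
```

Request:
drive_tool:
  steps:
    - [444,125,34,-0.8,-1]
    - [444,125,34,-0.8,-1]
    - [444,125,34,-0.8,-1]
    - [444,125,34,-0.8,-1]
    - [444,125,34,-0.8,-1]

```text
clock: 8.45
position: [0.4342, 0.061, 0.2148]
ee_rot: [-0.002, 0.987, -0.161, 0.004]
contact_force: [1.2, 1.5, -2.5]
width: 0.0184
```

Run:
```python
from h import *
to([.5216,-.177,.20],-8.5)
```

```text
t 8.45 pos [0.4342 0.061  0.2148] yaw -18.6 tilt z [0.0092 0.0019] w 0.0184 F [ 1.22  1.54 -2.49]
q [-0.021  0.074  1.805  0.002  1.253  0.302]
shift [158.5 197.8  15.2] turn -0.176
```

Request:
drive_tool:
  steps:
    - [158,198,15,-0.18,-1]
    - [158,198,15,-0.18,-1]
    - [158,198,15,-0.18,-1]
    - [158,198,15,-0.18,-1]
    - [158,198,15,-0.18,-1]

```text
clock: 8.95
position: [0.5168, -0.1676, 0.1996]
ee_rot: [-0.002, 0.997, -0.072, 0.004]
contact_force: [1.6, 0.3, -1.4]
width: 0.0187
```

Run:
```python
from h import *
to([.5216,-.177,.20],-8.5)
```

```text
t 8.95 pos [ 0.5168 -0.1676  0.1996] yaw -8.3 tilt z [0.0078 0.0028] w 0.0187 F [ 1.55  0.25 -1.38]
q [-0.446  0.245  1.63   0.006  1.261 -0.303]
shift [ 6.1  8.6 -0.4] turn 0.004
```

Request:
drive_tool:
  steps:
    - [6,13,40,0,-1]
    - [6,13,80,0,-1]
    - [6,13,120,0,-1]
    - [6,13,120,0,-1]
    - [6,13,120,0,-1]

```text
clock: 9.45
position: [0.5213, -0.1807, 0.0789]
ee_rot: [-0.002, 0.997, -0.072, 0.003]
contact_force: [0.0, 0.3, -0.7]
width: 0.0184
```

Run:
```python
from h import *
to([.5216,-.177,.06],-8.5)
pic("wrist","k_wrist",s=1.4)
pic("side","k_side",(200,180,400,330),4)
pic("scene","k_scene",(200,170,360,290),5)
```

```text
t 9.45 pos [ 0.5213 -0.1807  0.0789] yaw -8.3 tilt z [0.0057 0.0038] w 0.0184 F [ 0.03  0.33 -0.71]
q [-0.464  0.368  1.782  0.007  0.988 -0.323]
shift [-0.4 -3.6 18.9] turn 0.004
```

View pics/k_wrist.png

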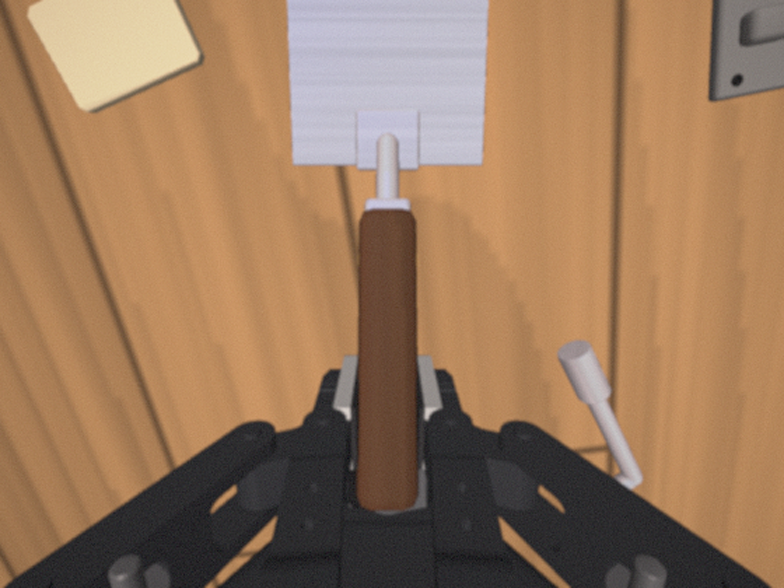

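View pics/k_side.png

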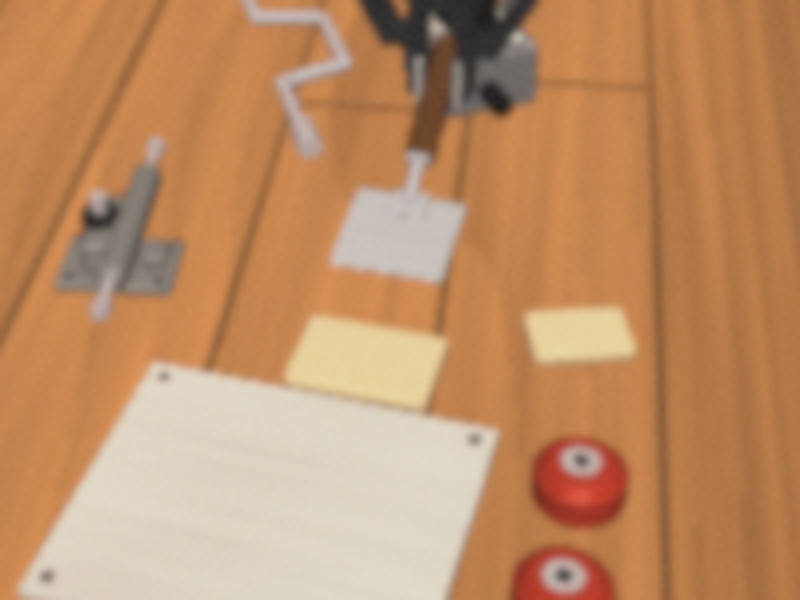

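View pics/k_scene.png

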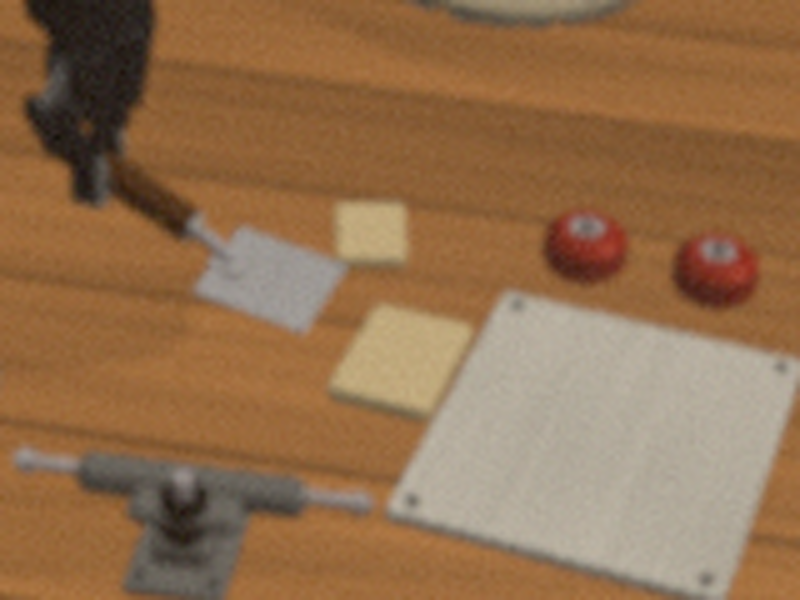

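Run:
```python
from h import *
T=toolR().as_matrix();p=np.array(manip.get_state()["position"])
tip=p+T@np.array([0,-.147,.0405]);print(tip, proj("side",tip),proj("scene",tip), tri(("side",296.5,248.8),("scene",264.8,229.6)))
print(tri(("side",200+333/4,180+268/4),("scene",200+303/5,170+332/5)),tri(("side",200+440/4,180+283/4),("scene",200+345/5,170+265/5)))
# wax corner tops in same views: rear corners
for a,b in [((285+25,318),(330,392)),((448,340),(378,305)),((425,408),(470,322))]:
    print("wax",onz("side",200+a[0]/4,180+a[1]/4,.012),onz("scene",200+b[0]/5,170+b[1]/5,.012))
```

```text
[ 0.54509429 -0.03604333  0.04165013] [[295.31574913 247.43457033]] [[264.45111314 229.8069129 ]] [ 0.54158803 -0.03529941  0.03910833]
[ 0.57623414 -0.04010627  0.03816007] [ 0.50682155 -0.02993218  0.04024837]
wax [ 0.58899333 -0.01851717  0.012     ] [ 0.59409766 -0.02005792  0.012     ]
wax [ 0.49966771 -0.00798281  0.012     ] [ 0.50402142 -0.00939831  0.012     ]
wax [0.50789394 0.05559136 0.012     ] [0.50789003 0.04900679 0.012     ]
```

Request:
drive_tool:
  steps:
    - [0,0,18,0,-1]
    - [0,0,34,0,-1]
    - [0,0,34,0,-1]
    - [0,0,34,0,-1]
    - [0,0,34,0,-1]
  squeeze: 30

```text
clock: 10.1
position: [0.5251, -0.182, 0.0494]
ee_rot: [-0.0, 0.997, -0.072, 0.007]
contact_force: [-0.3, -0.3, -1.9]
width: 0.0185
```

Request:
drive_tool:
  steps:
    - [0,0,1,0,-1]
    - [0,0,2,0,-1]
    - [0,0,2,0,-1]

```text
clock: 10.4
position: [0.5252, -0.182, 0.0477]
ee_rot: [-0.0, 0.997, -0.072, 0.008]
contact_force: [0.2, 0.7, -2.2]
width: 0.0189
```

Run:
```python
from h import *
to([.5216,-.177,.06],-8.5)
pic("wrist","l_wrist",s=1.4)
pic("side","l_side",(240,180,380,285),5.7)
pic("scene","l_scene",(220,190,320,265),8)
for i in range(3): manip.get_image("side"); print(manip.get_state()["contact_force"])
```

```text
t 10.40 pos [ 0.5252 -0.182   0.0477] yaw -8.2 tilt z [ 0.0152 -0.0009] w 0.0189 F [ 0.23  0.65 -2.17]
q [-0.463  0.405  1.818  0.008  0.905 -0.324]
shift [ -4.1  -4.5 -12.4] turn 0.005
[ 0.59024754  0.42728913 -1.74821247]
[-0.4301769  -0.46050898 -1.0666788 ]
[-0.50914104 -0.10610019 -2.28581101]
```

View pics/l_scene.png

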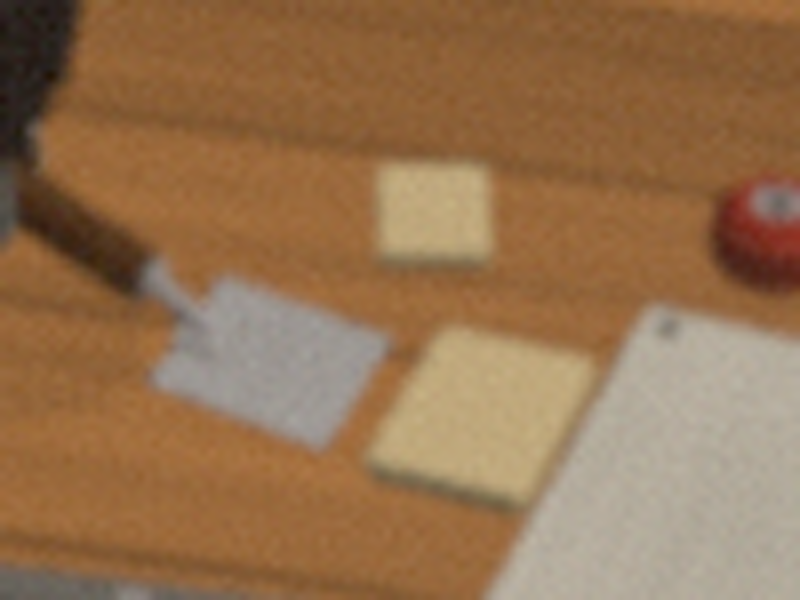

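View pics/l_side.png

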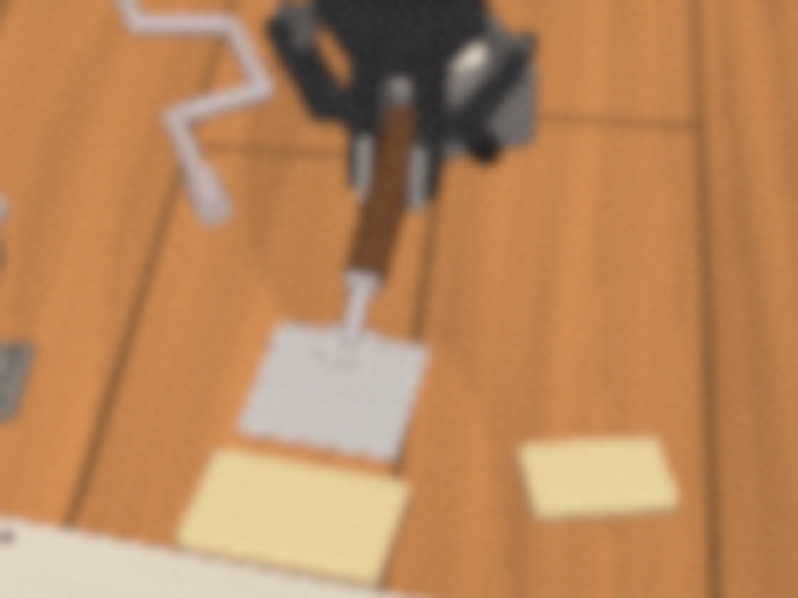

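View pics/l_wrist.png

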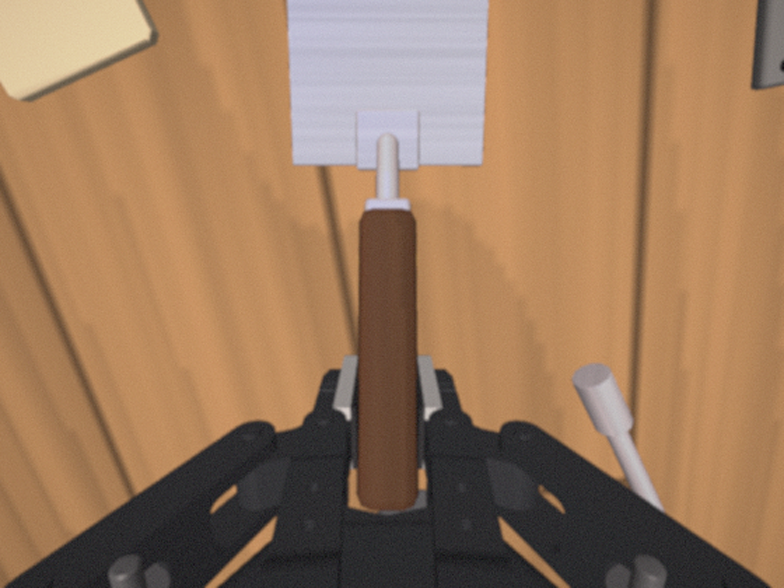

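Request:
drive_tool:
  steps:
    - [0,0,2,0,-1]
    - [0,0,4,0,-1]
    - [0,0,4,0,-1]
    - [0,0,4,0,-1]

```text
clock: 11.1
position: [0.525, -0.1819, 0.0432]
ee_rot: [-0.0, 0.997, -0.072, 0.007]
contact_force: [0.6, 0.4, -1.1]
width: 0.0188
```

Run:
```python
from h import *
to([.5216,-.177,.06],-8.5)
```

```text
t 11.10 pos [ 0.525  -0.1819  0.0432] yaw -8.2 tilt z [ 0.0144 -0.0005] w 0.0188 F [ 0.58  0.39 -1.14]
q [-0.463  0.411  1.822  0.008  0.896 -0.324]
shift [ -3.9  -4.4 -16.9] turn 0.005
```

Request:
drive_tool:
  steps:
    - [0,0,1,0,-1]
    - [0,0,2,0,-1]
    - [0,0,2,0,-1]
  squeeze: 25

```text
clock: 11.4
position: [0.5249, -0.1819, 0.041]
ee_rot: [-0.0, 0.997, -0.072, 0.007]
contact_force: [0.5, 0.5, -0.9]
width: 0.0189
```

```bash
cat >> h.py <<'E'
def favg(n=3):
    F=[]
    for i in range(n): manip.get_image("side"); s=manip.get_state(); F.append(np.r_[s["contact_force"],s["moment"]])
    print("F",np.mean(F,0).round(2),"pos",np.round(s["position"],4),"t",s["clock"])
E
python3 -c "
from h import *
favg(4)"
```

```text
F [-0.21  0.37 -1.23 -0.07  0.    0.01] pos [ 0.5251 -0.1819  0.0412] t 11.6
```

Request:
drive_tool:
  steps:
    - [0,0,1,0,-1]
    - [0,0,1,0,-1]
    - [0,0,1,0,-1]

```text
clock: 11.9
position: [0.5251, -0.1819, 0.0402]
ee_rot: [-0.0, 0.997, -0.072, 0.007]
contact_force: [1.1, -0.5, -0.9]
width: 0.0187
```

```bash
python3 -c "
from h import *
favg(4)"
```

```text
F [ 0.16  0.22 -1.11 -0.08 -0.01 -0.04] pos [ 0.5251 -0.182   0.0402] t 12.1
```

Request:
drive_tool:
  steps:
    - [0,0,1,0,-1]
    - [0,0,1,0,-1]
    - [0,0,1,0,-1]

```text
clock: 12.4
position: [0.5253, -0.1821, 0.0394]
ee_rot: [-0.0, 0.997, -0.072, 0.007]
contact_force: [0.5, -1.0, -0.0]
width: 0.0188
```

```bash
python3 -c "
from h import *
favg(3)"
```

```text
F [-0.3  -0.7   0.79  0.06  0.04  0.01] pos [ 0.5252 -0.1821  0.0394] t 12.55
```

Request:
drive_tool:
  steps:
    - [0,0,1,0,-1]
    - [0,0,1,0,-1]
    - [0,0,1,0,-1]

```text
clock: 12.85
position: [0.5254, -0.1823, 0.0386]
ee_rot: [0.0, 0.997, -0.072, 0.008]
contact_force: [-0.4, -0.9, 2.8]
width: 0.0186
```

```bash
python3 -c "
from h import *
favg(3)"
```

```text
F [-0.97 -1.78  2.85  0.15  0.15  0.12] pos [ 0.5254 -0.1823  0.0386] t 13.0
```

Request:
drive_tool:
  steps:
    - [0,-3,-0.5,0,-1]
    - [0,-7,-0.5,0,-1]
    - [0,-11,-0.5,0,-1]
    - [0,-15,-0.5,0,-1]
    - [0,-18,-0.5,0,-1]

```text
clock: 13.5
position: [0.528, -0.1639, 0.039]
ee_rot: [-0.0, 0.997, -0.072, 0.008]
contact_force: [0.1, -1.9, 1.7]
width: 0.0186
```

```bash
python3 -c "
from h import *
favg(3)
to([.5,0,.04],-8.3)"
```

```text
F [ 0.65  0.41  1.05  0.33 -0.04 -0.03] pos [ 0.5279 -0.1635  0.0389] t 13.65
t 13.65 pos [ 0.5279 -0.1635  0.0389] yaw -8.2 tilt z [0.0148 0.0001] w 0.0185 F [1.7  1.32 0.58]
q [-0.431  0.412  1.834  0.008  0.882 -0.292]
shift [ -51.  -157.9   -1.5] turn 0.001
```

Now push forward another ~25 mm, bringing the bar to the plate edge.

Request:
drive_tool:
  steps:
    - [0,-4,0,0,-1]
    - [0,-8,0,0,-1]
    - [0,-12,0,0,-1]
    - [0,-16,0,0,-1]
    - [0,-20,0,0,-1]

```text
clock: 14.15
position: [0.5307, -0.1434, 0.0389]
ee_rot: [-0.001, 0.997, -0.072, 0.007]
contact_force: [0.6, -1.1, 1.2]
width: 0.0186
```

```bash
python3 -c "
from h import *
favg(3)
pic('side','m_side',(240,180,380,285),5.7)
pic('scene','m_scene',(220,190,320,265),8)
to([.5,0,.04],-8.3)"
```

```text
F [ 0.68  0.42  0.6   0.3  -0.04 -0.07] pos [ 0.5307 -0.1429  0.0388] t 14.3
t 14.40 pos [ 0.5305 -0.1431  0.0387] yaw -8.3 tilt z [0.0143 0.0012] w 0.0183 F [0.5  1.34 0.39]
q [-0.395  0.409  1.841  0.009  0.879 -0.256]
shift [ -50.8 -137.3   -1.5] turn 0.001
```

View pics/m_scene.png

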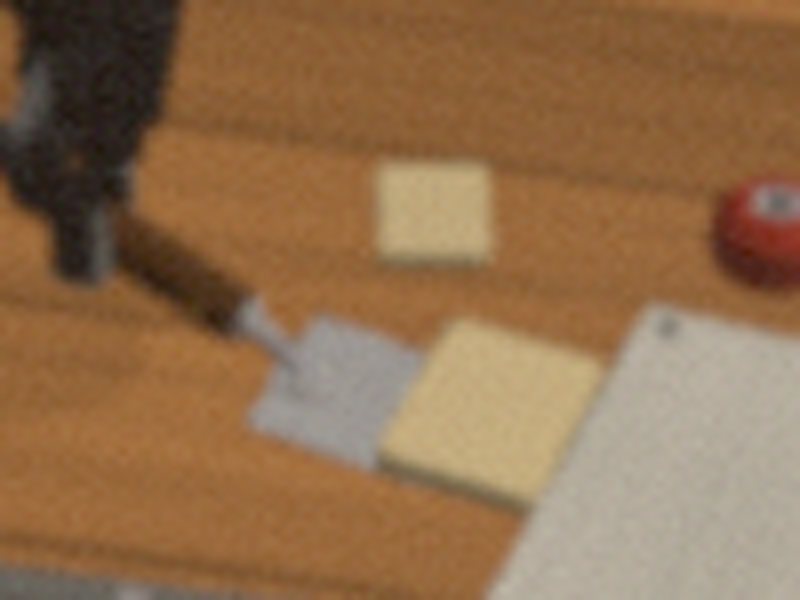

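View pics/m_side.png

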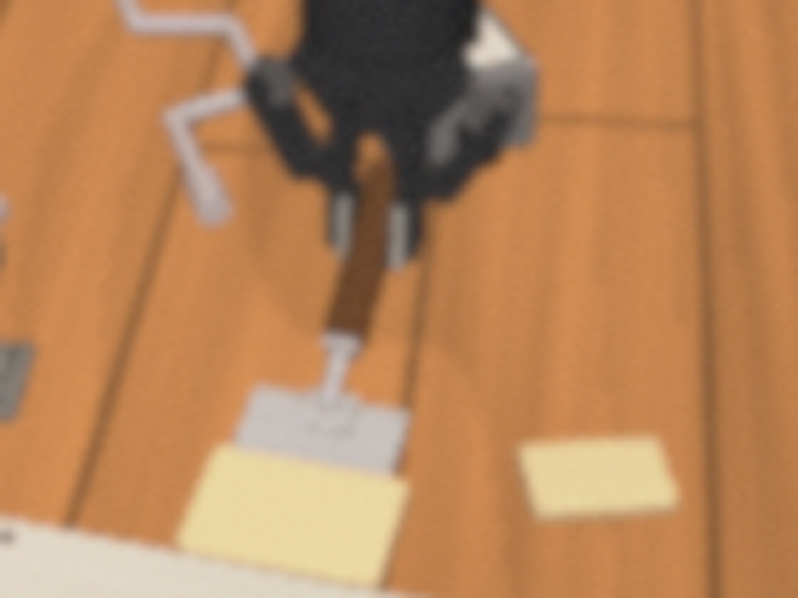

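Request:
drive_tool:
  steps:
    - [0,-4,0,0,-1]
    - [0,-8,0,0,-1]
    - [0,-12,0,0,-1]
    - [0,-16,0,0,-1]
    - [0,-20,0,0,-1]

```text
clock: 14.9
position: [0.5334, -0.123, 0.0388]
ee_rot: [-0.001, 0.997, -0.072, 0.007]
contact_force: [-0.1, -1.2, 1.0]
width: 0.0185
```

```bash
python3 -c "
from h import *
favg(3)
pic('scene','n_scene',(220,190,320,265),8)
to([.5,0,.04],-8.3)"
```

```text
F [ 0.89  0.24  0.71  0.28 -0.08 -0.08] pos [ 0.5334 -0.1225  0.0387] t 15.05
t 15.10 pos [ 0.5333 -0.1226  0.0387] yaw -8.3 tilt z [0.014  0.0023] w 0.0185 F [0.26 1.21 0.63]
q [-0.358  0.406  1.846  0.009  0.877 -0.219]
shift [ -50.6 -116.5   -1.5] turn 0.0
```

View pics/n_scene.png

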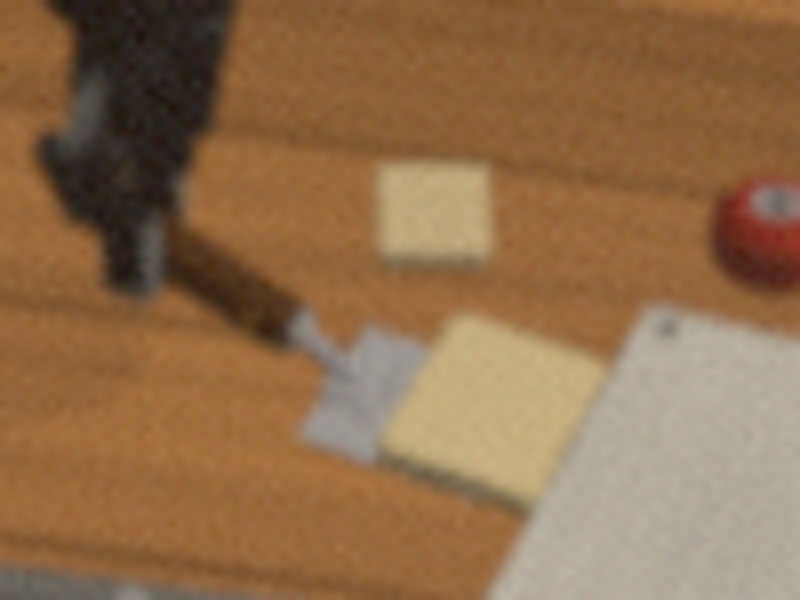

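Request:
drive_tool:
  steps:
    - [0,-4,0,0,-1]
    - [0,-8,0,0,-1]
    - [0,-12,0,0,-1]
    - [0,-16,0,0,-1]
    - [0,-19,0,0,-1]

```text
clock: 15.6
position: [0.5361, -0.1035, 0.0388]
ee_rot: [-0.002, 0.997, -0.072, 0.007]
contact_force: [-0.5, -1.8, 1.2]
width: 0.0187
```

```bash
python3 -c "
from h import *
favg(3)
pic('scene','o_scene',(220,190,320,265),8)
to([.5,0,.04],-8.3)"
```

```text
F [ 1.26  0.02  0.66  0.07 -0.04 -0.09] pos [ 0.536  -0.1031  0.0386] t 15.75
t 15.80 pos [ 0.536  -0.1031  0.0386] yaw -8.3 tilt z [0.0139 0.0033] w 0.0183 F [0.09 0.1  0.15]
q [-0.323  0.405  1.849  0.01   0.876 -0.184]
shift [-50.5 -96.9  -1.6] turn -0.0
```

View pics/o_scene.png

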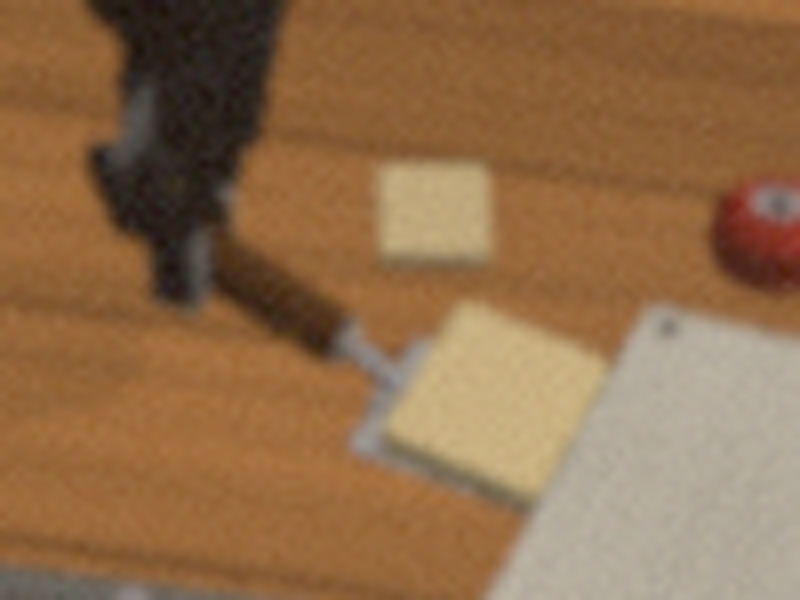

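Request:
drive_tool:
  steps:
    - [0,-2,0,0,-1]
    - [0,-4,0,0,-1]
    - [0,-4,0,0,-1]

```text
clock: 16.1
position: [0.5366, -0.0991, 0.0386]
ee_rot: [-0.002, 0.997, -0.072, 0.007]
contact_force: [0.8, -1.1, 1.5]
width: 0.0185
```

```bash
python3 -c "
from h import *
favg(3)
to([.5,0,.04],-8.3)"
```

```text
F [ 0.17 -1.53  1.49 -0.05  0.03 -0.  ] pos [ 0.5366 -0.0991  0.0386] t 16.25
t 16.25 pos [ 0.5366 -0.0991  0.0386] yaw -8.3 tilt z [0.0139 0.0034] w 0.0186 F [ 0.19 -1.91  0.77]
q [-0.315  0.405  1.849  0.01   0.876 -0.177]
shift [-50.5 -92.8  -1.6] turn -0.0
```

Request:
drive_tool:
  steps:
    - [0,-2,0,0,-1]
    - [0,-2,0,0,-1]
    - [0,-2,0,0,-1]

```text
clock: 16.55
position: [0.5368, -0.0988, 0.039]
ee_rot: [-0.001, 0.997, -0.072, 0.007]
contact_force: [-2.0, -6.0, 2.8]
width: 0.0186
```

```bash
python3 -c "
from h import *
favg(3)
to([.5,0,.04],-8.3)"
```

```text
F [-2.06 -6.78  3.05 -0.84  0.34 -0.07] pos [ 0.5368 -0.0988  0.039 ] t 16.7
t 16.70 pos [ 0.5368 -0.0988  0.039 ] yaw -8.3 tilt z [0.0138 0.0005] w 0.0187 F [-1.46 -6.62  3.39]
q [-0.313  0.404  1.849  0.006  0.876 -0.173]
shift [-50.6 -92.5  -1.5] turn 0.001
```

Request:
drive_tool:
  steps:
    - [0,-5,-5,0,-1]
    - [0,-7,-10,0,-1]
    - [0,-11,-18,0,-1]
    - [0,-17,-28,0,-1]
    - [0,-17,-28,0,-1]
  squeeze: 20

```text
clock: 17.2
position: [0.5385, -0.0837, 0.0675]
ee_rot: [0.001, 0.997, -0.071, 0.007]
contact_force: [-1.3, -7.2, -1.6]
width: 0.0188
```

```bash
python3 -c "
from h import *
to([.5368,-.0988,.039],-8.3)
pic('scene','p_scene',(220,190,320,265),8)
pic('wrist','p_wrist',s=1.4)
favg(2)"
```

```text
t 17.20 pos [ 0.5385 -0.0837  0.0675] yaw -8.1 tilt z [ 0.0134 -0.0037] w 0.0188 F [-1.34 -7.15 -1.58]
q [-0.282  0.368  1.818  0.     0.942 -0.14 ]
shift [ 0.  15.2 28.5] turn 0.003
F [-1.49 -6.63  0.29 -1.52  0.25 -0.13] pos [ 0.5384 -0.084   0.0669] t 17.4
```

View pics/p_scene.png

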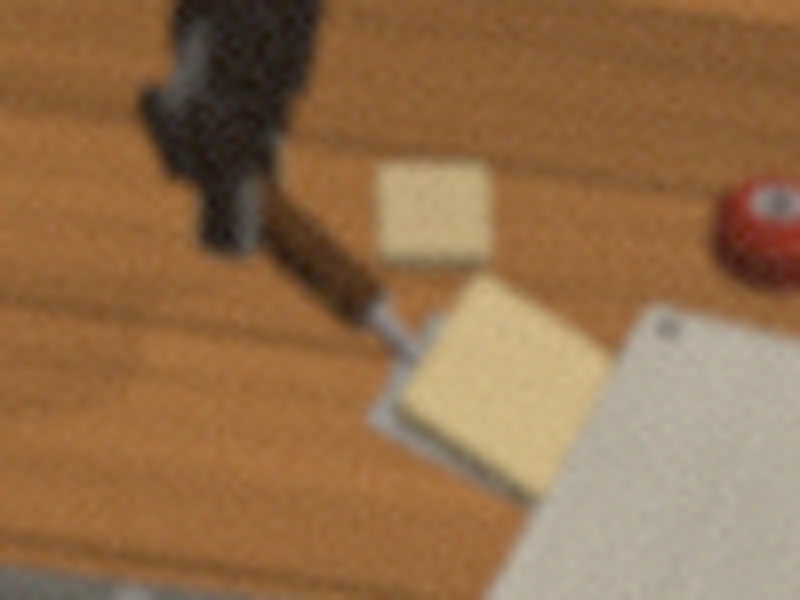

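View pics/p_wrist.png

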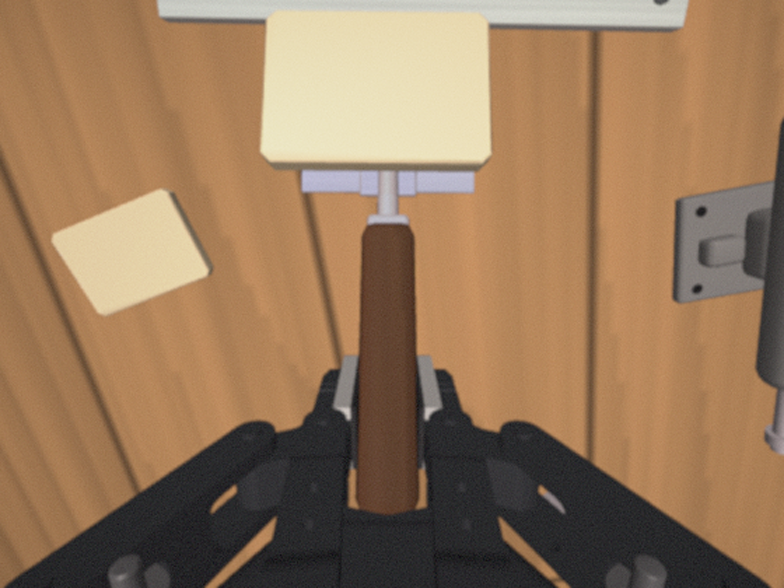

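Request:
drive_tool:
  steps:
    - [0,-6,-6,0,-1]
    - [0,-11,-12,0,-1]
    - [0,-16,-18,0,-1]
    - [0,-22,-24.5,0,-1]
    - [0,-22,-24.5,0,-1]

```text
clock: 17.9
position: [0.5412, -0.0634, 0.0917]
ee_rot: [0.003, 0.997, -0.07, 0.007]
contact_force: [-1.0, -7.2, 1.2]
width: 0.0185
```

```bash
python3 -c "
from h import *
to([.5368,-.0988,.039],-8.3)
favg(2)
pic('scene','q_scene',(220,190,320,265),8)
pic('wrist','q_wrist',s=1.4)"
```

```text
t 17.90 pos [ 0.5412 -0.0634  0.0917] yaw -8.1 tilt z [ 0.0132 -0.0067] w 0.0185 F [-1.01 -7.19  1.22]
q [-0.242  0.34   1.789 -0.004  0.998 -0.099]
shift [-0.1 35.4 52.9] turn 0.004
F [-0.58 -6.16  0.78 -1.37  0.11 -0.18] pos [ 0.5412 -0.0636  0.0914] t 18.0
```

View pics/q_scene.png

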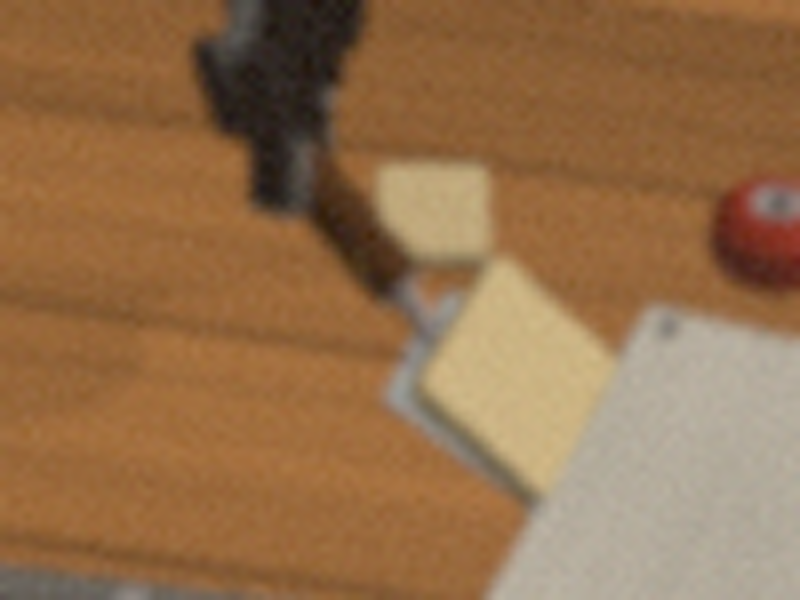

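View pics/q_wrist.png

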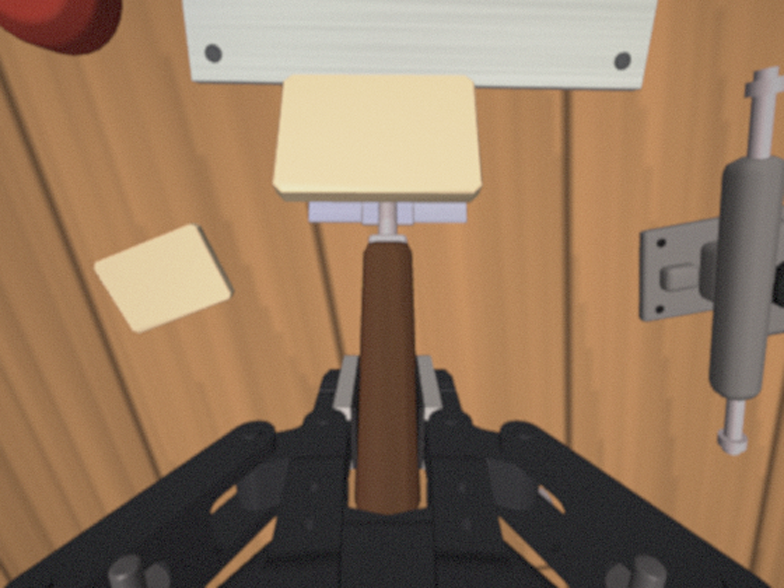

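Request:
drive_tool:
  steps:
    - [0,-7,-5,0,-1]
    - [0,-14,-10.5,0,-1]
    - [0,-20,-15.5,0,-1]
    - [0,-26,-20,0,-1]
    - [0,-26,-20,0,-1]

```text
clock: 18.6
position: [0.5441, -0.0384, 0.1111]
ee_rot: [0.004, 0.998, -0.07, 0.006]
contact_force: [-0.8, -5.5, -0.0]
width: 0.0188
```

```bash
python3 -c "
from h import *
to([.5368,-.0988,.039],-8.3)
favg(2)
pic('scene','r_scene',(220,190,320,265),8)"
```

```text
t 18.60 pos [ 0.5441 -0.0384  0.1111] yaw -8.0 tilt z [ 0.012  -0.0082] w 0.0188 F [-0.78 -5.53 -0.01]
q [-0.194  0.321  1.761 -0.007  1.046 -0.051]
shift [ 0.3 60.4 72.5] turn 0.005
F [-1.34 -5.41  0.65 -1.29  0.27 -0.05] pos [ 0.5441 -0.0385  0.111 ] t 18.7
```

View pics/r_scene.png

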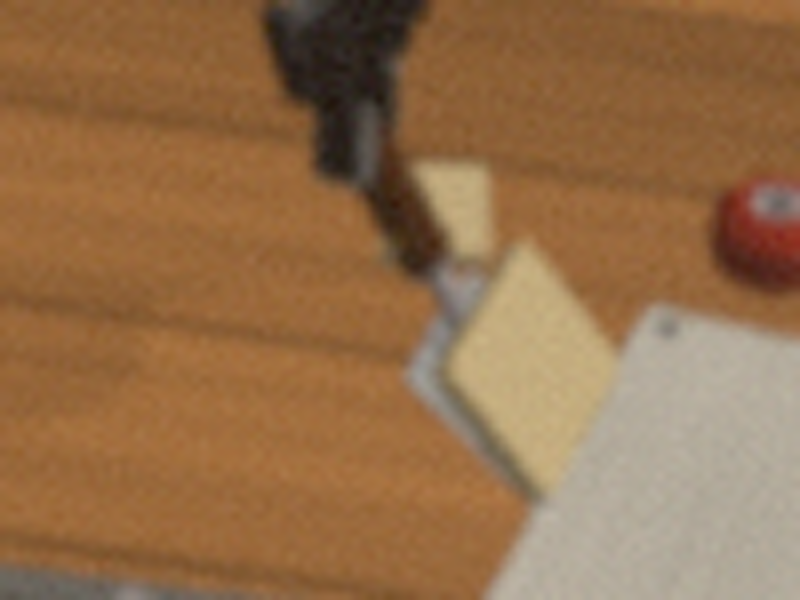

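Request:
drive_tool:
  steps:
    - [0,-8,-4,0,-1]
    - [0,-15,-8,0,-1]
    - [0,-22,-11.5,0,-1]
    - [0,-29,-15,0,-1]
    - [0,-29,-15,0,-1]

```text
clock: 19.25
position: [0.5477, -0.0091, 0.1257]
ee_rot: [0.003, 0.998, -0.07, 0.006]
contact_force: [0.1, -3.0, -0.5]
width: 0.0183
```

```bash
python3 -c "
from h import *
to([.5368,-.0988,.039],-8.3)
favg(2)
pic('scene','s_scene',(220,190,320,265),8)"
```

```text
t 19.25 pos [ 0.5477 -0.0091  0.1257] yaw -8.0 tilt z [ 0.0114 -0.0072] w 0.0183 F [ 0.06 -3.01 -0.45]
q [-0.14   0.31   1.735 -0.006  1.084  0.003]
shift [ 0.7 89.9 87.3] turn 0.005
F [-0.65 -3.2  -0.33 -0.8   0.16 -0.08] pos [ 0.5477 -0.0093  0.1256] t 19.35
```

View pics/s_scene.png

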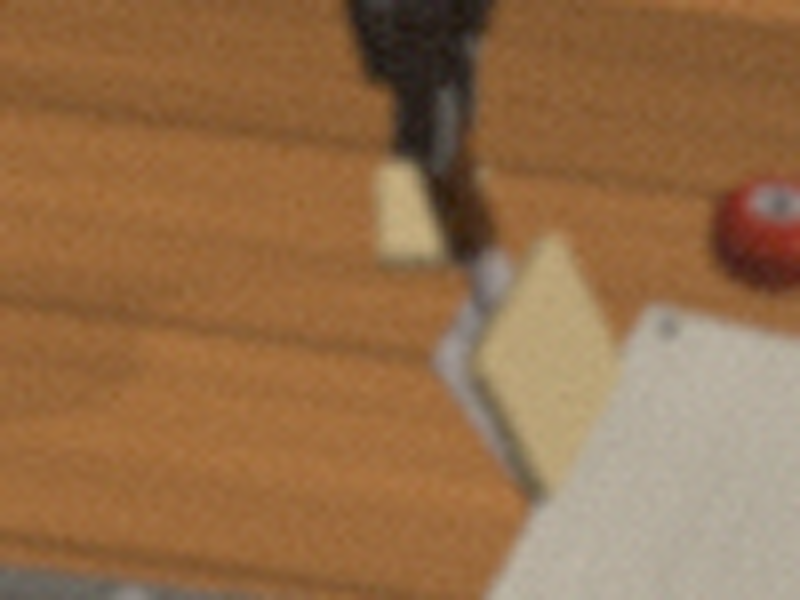

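Request:
drive_tool:
  steps:
    - [0,-8,-3,0,-1]
    - [0,-16,-5.5,0,-1]
    - [0,-25,-7.5,0,-1]
    - [0,-34,-9.5,0,-1]
    - [0,-34,-9.5,0,-1]

```text
clock: 19.9
position: [0.5522, 0.0262, 0.1351]
ee_rot: [0.002, 0.998, -0.07, 0.006]
contact_force: [-0.8, -1.9, -1.2]
width: 0.0188
```

```bash
python3 -c "
from h import *
to([.5368,-.0988,.039],-8.3)
favg(2)
pic('scene','t_scene',(220,190,320,265),8)"
```

```text
t 19.90 pos [0.5522 0.0262 0.1351] yaw -8.0 tilt z [ 0.011  -0.0051] w 0.0188 F [-0.85 -1.88 -1.17]
q [-0.076  0.309  1.711 -0.005  1.11   0.066]
shift [  1.  125.5  96.5] turn 0.005
F [-0.76 -1.48 -1.38 -0.33  0.19 -0.  ] pos [0.5523 0.0257 0.1349] t 20.0
```

View pics/t_scene.png

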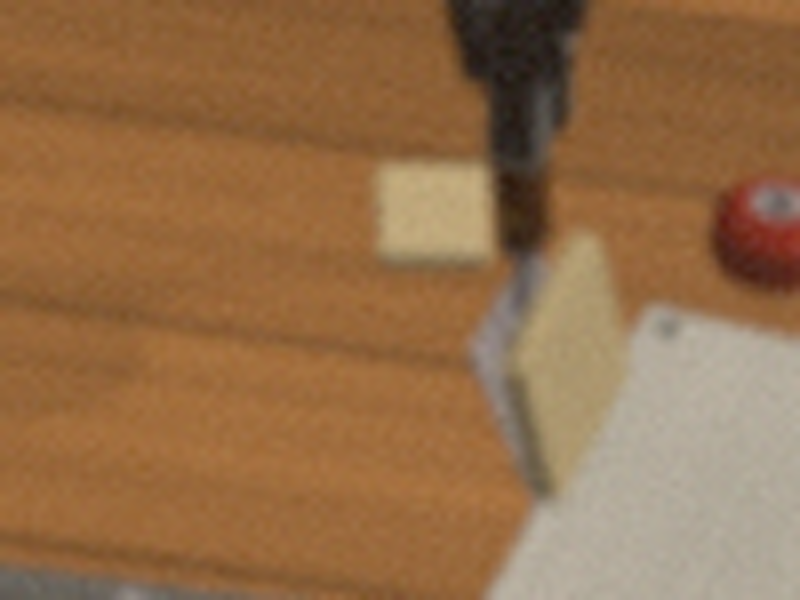

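Request:
drive_tool:
  steps:
    - [0,-8,-1.5,0,-1]
    - [0,-16,-2.5,0,-1]
    - [0,-24,-3,0,-1]
    - [0,-32,-3,0,-1]
    - [0,-40,-2.5,0,-1]

```text
clock: 20.55
position: [0.558, 0.0658, 0.1373]
ee_rot: [0.002, 0.998, -0.07, 0.006]
contact_force: [-1.8, -4.2, -0.7]
width: 0.0187
```

```bash
python3 -c "
from h import *
to([.5368,-.0988,.039],-8.3)
favg(2)
pic('scene','u_scene',(220,190,320,265),8)
pic('wrist','u_wrist',s=1.4)"
```

```text
t 20.55 pos [0.558  0.0658 0.1373] yaw -8.1 tilt z [ 0.0114 -0.005 ] w 0.0187 F [-1.83 -4.18 -0.68]
q [-0.003  0.319  1.689 -0.006  1.122  0.14 ]
shift [  0.9 165.6  98.8] turn 0.004
F [-0.76 -1.23 -1.32 -0.6   0.2  -0.07] pos [0.5581 0.067  0.1371] t 20.65
```

View pics/u_scene.png

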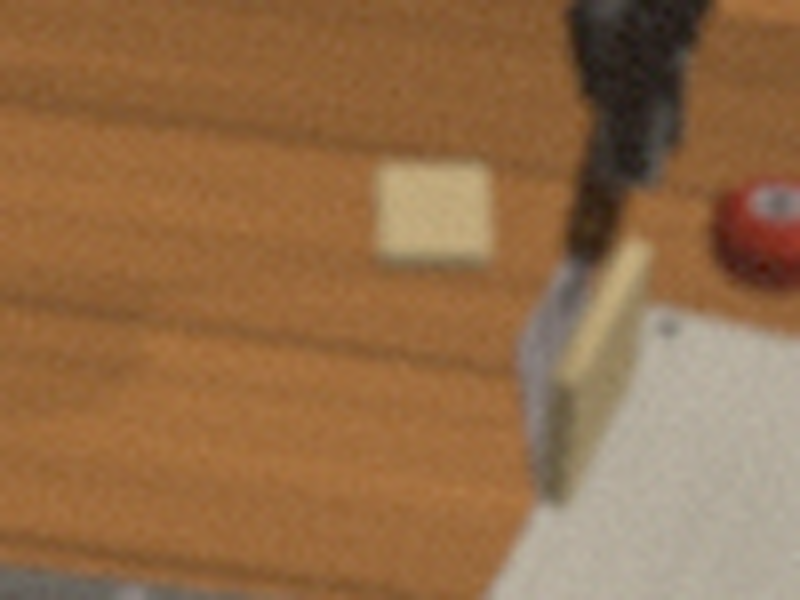

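View pics/u_wrist.png

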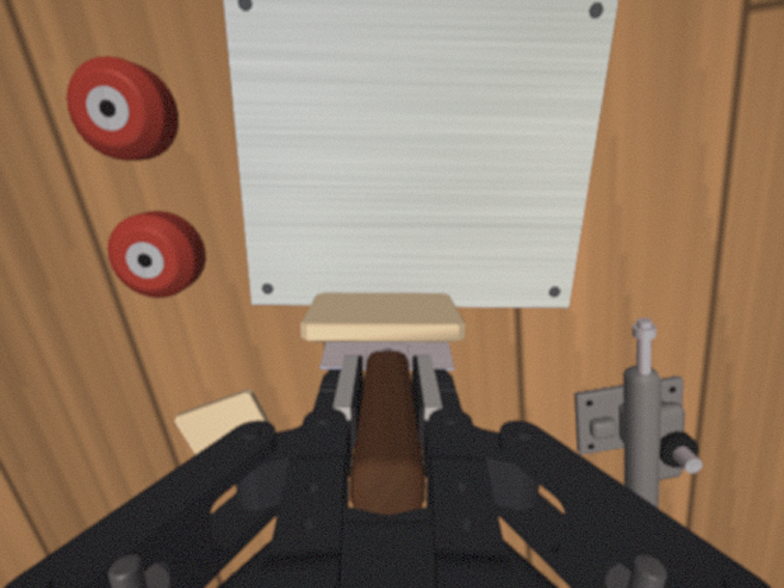

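Request:
drive_tool:
  steps:
    - [0,-10,1,0,-1]
    - [0,-20,3,0,-1]
    - [0,-30,5,0,-1]
    - [0,-38,8,0,-1]
    - [0,-46,10.5,0,-1]

```text
clock: 21.25
position: [0.5646, 0.1123, 0.1261]
ee_rot: [0.001, 0.998, -0.07, 0.006]
contact_force: [-0.1, -5.5, -3.0]
width: 0.0188
```

```bash
python3 -c "
from h import *
to([.5368,-.0988,.039],-8.3)
favg(2)
pic('scene','v_scene',(220,190,320,265),8)
pic('wrist','v_wrist',s=1.4)"
```

```text
t 21.25 pos [0.5646 0.1123 0.1261] yaw -8.0 tilt z [ 0.0113 -0.0038] w 0.0188 F [-0.06 -5.47 -2.99]
q [ 0.078  0.349  1.674 -0.005  1.109  0.221]
shift [  0.9 212.7  87.6] turn 0.005
F [-0.24 -3.9  -3.2  -1.08  0.09 -0.08] pos [0.5645 0.1131 0.1259] t 21.35
```

View pics/v_scene.png

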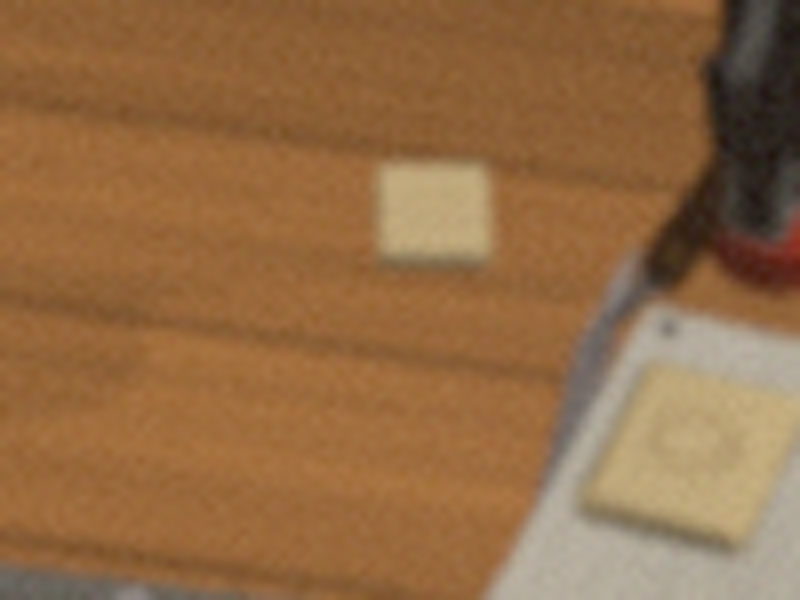

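View pics/v_wrist.png

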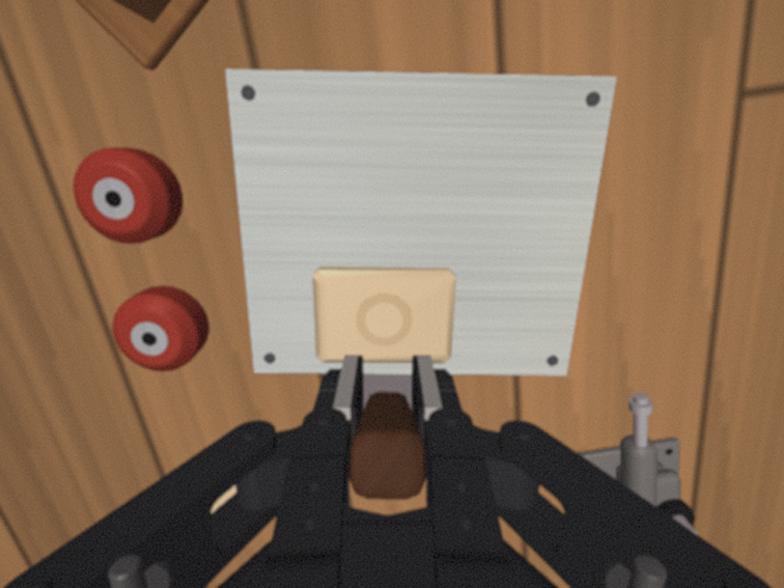

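Request:
drive_tool:
  steps:
    - [0,1,0,0,-1]
    - [0,3,-15,0,-1]
    - [0,5,-55,0,-1]
    - [0,5,-100,0,-1]
    - [0,5,-140,0,-1]
  squeeze: 60

```text
clock: 21.95
position: [0.5628, 0.1097, 0.2689]
ee_rot: [-0.002, 0.997, -0.07, 0.007]
contact_force: [0.7, -0.9, -1.6]
width: 0.0187
```

```bash
python3 -c "
from h import *
to([.40,.28,.30],-54.4)
favg(1)
pic('scene','w_scene',(220,150,420,300),4)
pic('wrist','w_wrist',s=1.4)"
```

```text
t 21.95 pos [0.5628 0.1097 0.2689] yaw -8.1 tilt z [0.014  0.0026] w 0.0187 F [ 0.74 -0.92 -1.61]
q [0.07  0.247 1.452 0.002 1.428 0.211]
shift [-184.6 -146.   -32.9] turn 0.809
F [ 2.06  0.45  4.12  0.06 -0.09  0.05] pos [0.5662 0.1099 0.2765] t 22.0
```

View pics/w_scene.png

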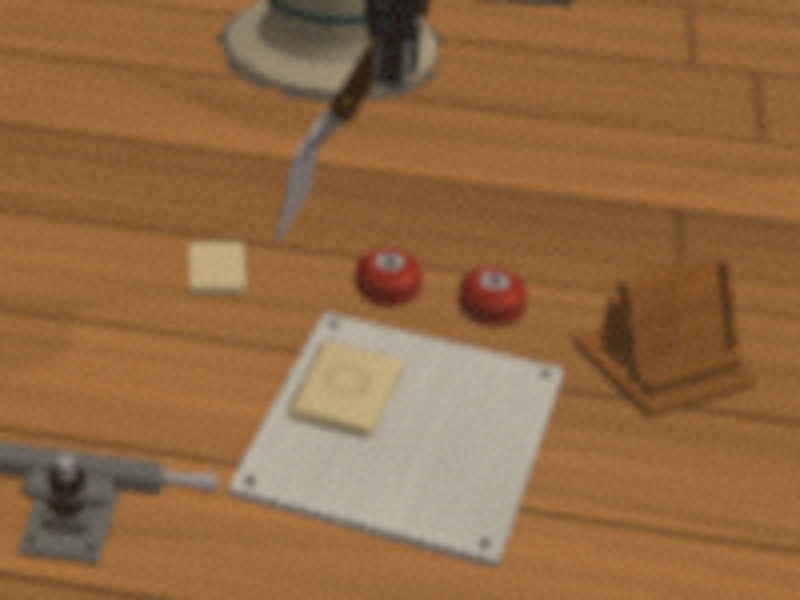

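View pics/w_wrist.png

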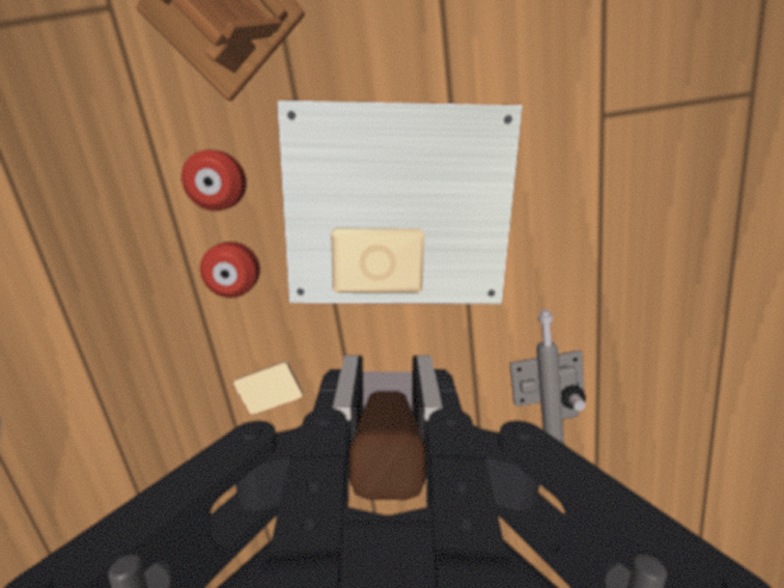

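```bash
python3 -c "
from h import *
to([.531,.3765,.26],-54.4)"
```

```text
t 22.10 pos [0.5645 0.1096 0.2704] yaw -8.1 tilt z [0.0205 0.0023] w 0.0188 F [-0.51  0.33 -1.64]
q [7.000e-02 2.460e-01 1.451e+00 1.000e-03 1.424e+00 2.110e-01]
shift [ -70.8 -259.5   10.3] turn 0.809
```

Request:
drive_tool:
  steps:
    - [-71,-259,10,0.81,-1]
    - [-71,-259,10,0.81,-1]
    - [-71,-259,10,0.81,-1]
    - [-71,-259,10,0.81,-1]
    - [-71,-259,10,0.81,-1]

```text
clock: 22.6
position: [0.5336, 0.3441, 0.2594]
ee_rot: [-0.005, 0.91, -0.414, 0.007]
contact_force: [1.5, 0.2, -0.8]
width: 0.0186
```

```bash
python3 -c "
from h import *
to([.531,.3765,.26],-54.4)"
```

```text
t 22.60 pos [0.5336 0.3441 0.2594] yaw -48.9 tilt z [0.0165 0.0035] w 0.0186 F [ 1.53  0.17 -0.77]
q [ 0.466  0.345  1.333 -0.004  1.447  1.319]
shift [-26.1 -19.4  -0.5] turn 0.096
```

Request:
drive_tool:
  steps:
    - [-26,-19,0,0.096,-1]
    - [-26,-19,0,0.096,-1]
    - [-26,-19,0,0.096,-1]
    - [-26,-19,0,0.096,-1]
    - [-26,-19,0,0.096,-1]

```text
clock: 23.1
position: [0.531, 0.375, 0.2592]
ee_rot: [-0.005, 0.889, -0.458, 0.006]
contact_force: [0.1, 0.4, -0.6]
width: 0.0186
```

Run:
```python
from h import *
to([.531,.3765,.26],-54.4)
pic('side','x_side',(250,250,410,410),5)
pic('scene','x_scene',(330,130,450,250),5)
T=toolR().as_matrix();p=np.array(manip.get_state()["position"])
hs=np.array([np.cos(np.radians(35.6)),np.sin(np.radians(35.6)),0]);toe=np.array([.4859,.3439,.010])
g=p-T[:,2]*.0187; X=-T[:,1]; th=1.76
tip=g-(0.064*X)+T[:,2]*.1425
d=tip-toe; print("tip stand x %.1f lat %.1f z %.1f"%(d@hs*1e3,(-d[0]*hs[1]+d[1]*hs[0])*1e3,tip[2]*1e3))
print(proj("scene",tip),proj("side",tip))
```

```text
t 23.10 pos [0.531  0.375  0.2592] yaw -54.5 tilt z [0.0159 0.0033] w 0.0186 F [ 0.12  0.41 -0.56]
q [ 0.511  0.37   1.297 -0.005  1.46   1.462]
shift [-1.2 -0.9 -0.8] turn -0.001
tip stand x -7.1 lat -1.7 z 134.8
[[397.59581763 208.91687715]] [[306.51507944 345.01348656]]
```

View pics/x_side.png

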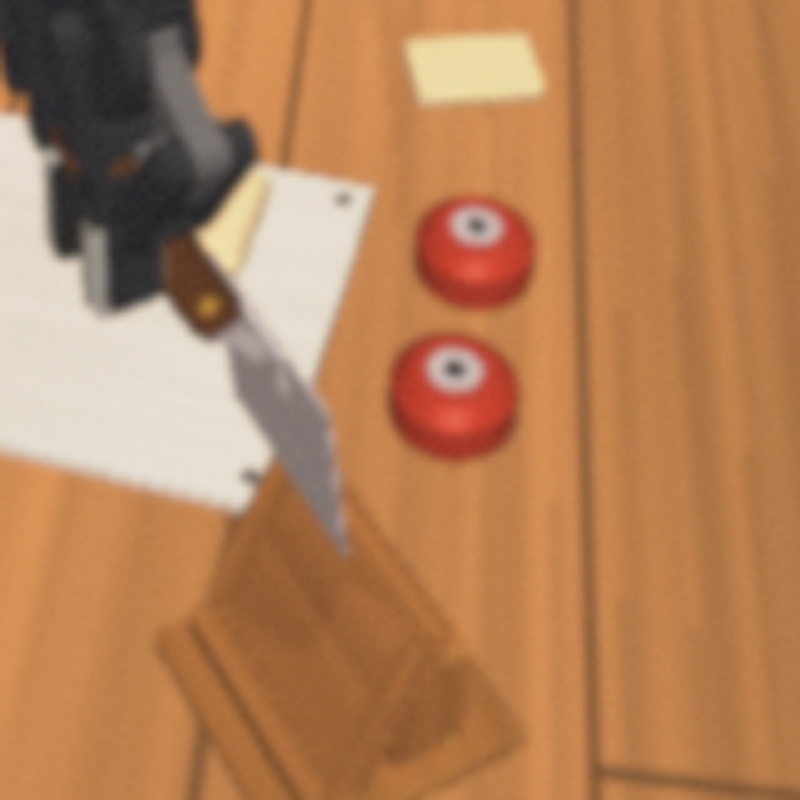

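View pics/x_scene.png

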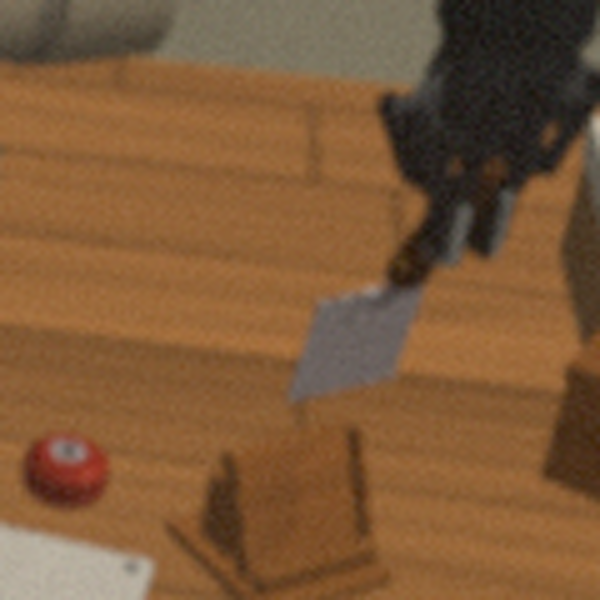

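Request:
drive_tool:
  steps:
    - [-1.5,0,25,0,-1]
    - [-1.5,0,50,0,-1]
    - [-1.5,0,75,0,-1]
    - [-1.5,0,88,0,-1]
    - [-1.5,0,88,0,-1]

```text
clock: 23.7
position: [0.5308, 0.3755, 0.1697]
ee_rot: [-0.004, 0.889, -0.458, 0.005]
contact_force: [0.0, 0.4, -0.4]
width: 0.0185
```

```bash
cat >> h.py <<'E'
def tipst(th):
    T=toolR().as_matrix();p=np.array(manip.get_state()["position"])
    hs=np.array([np.cos(np.radians(35.6)),np.sin(np.radians(35.6)),0]);toe=np.array([.4859,.3439,.010])
    g=p-T[:,2]*.0187; X=-T[:,1]; c,s=np.cos(th),np.sin(th)
    tip=g+(.152*c-.036*s)*X+T[:,2]*(.152*s+.036*c)
    d=tip-toe; print("tip stand x %.1f lat %.1f z %.1f"%(d@hs*1e3,(-d[0]*hs[1]+d[1]*hs[0])*1e3,tip[2]*1e3))
E
python3 - <<'E'
from h import *
tipst(1.76); favg(2)
to([.531,.3765,.26],-54.4)
pic('side','y_side',(250,250,410,410),5)
pic('scene','y_scene',(330,130,450,250),5)
E
```

```text
tip stand x -7.6 lat -1.1 z 45.2
F [ 0.08  0.81 -0.29  0.02 -0.05 -0.  ] pos [0.5324 0.3767 0.1725] t 23.8
t 23.80 pos [0.5324 0.3767 0.1725] yaw -54.5 tilt z [0.0176 0.0044] w 0.0189 F [ 0.03  0.91 -0.91]
q [ 0.512  0.417  1.438 -0.005  1.27   1.464]
shift [ -0.1  -0.3 -87.5] turn -0.002
```

View pics/y_side.png

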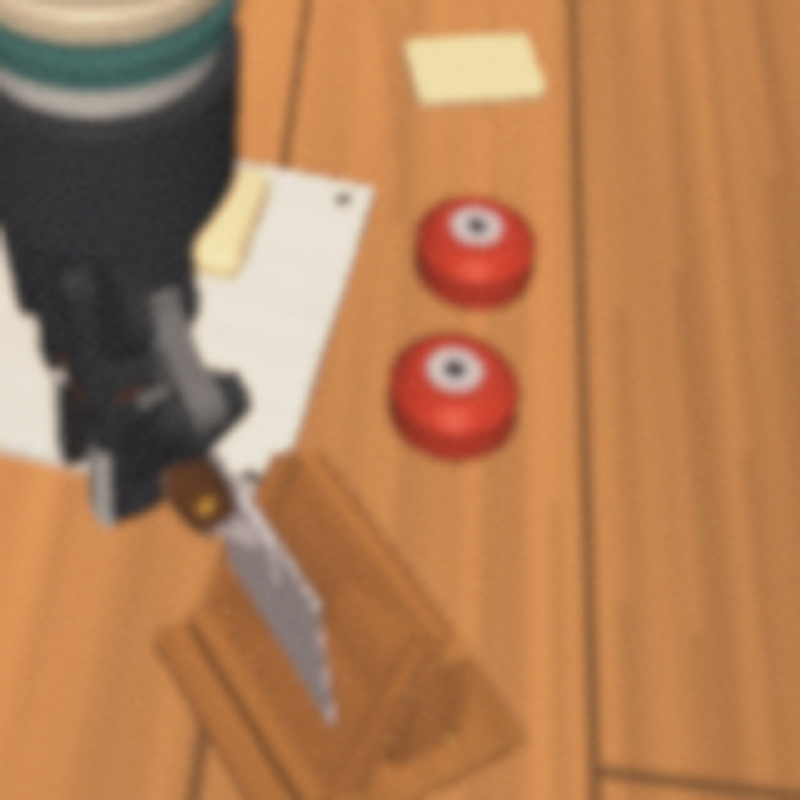

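View pics/y_scene.png

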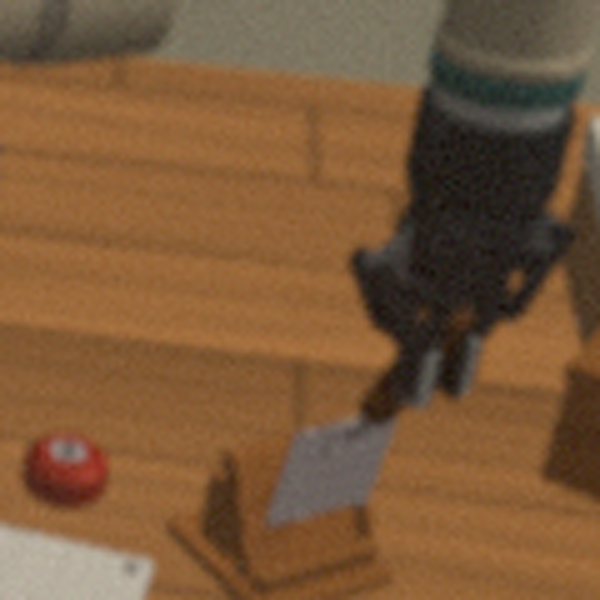

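Request:
drive_tool:
  steps:
    - [0,9,0,0,-1]
    - [0,22,-5,0,-1]
    - [0,35,-9,0,-1]
    - [0,48,-12,0,-1]
    - [0,48,-12,0,-1]
  squeeze: 20

```text
clock: 24.4
position: [0.494, 0.3494, 0.1875]
ee_rot: [-0.01, 0.889, -0.458, 0.009]
contact_force: [4.1, 1.4, 2.7]
width: 0.0186
```

Run:
```python
from h import *
favg(2)
to([.531,.3765,.26],-54.4)
pic('side','z_side',(250,250,410,410),5)
```

```text
F [ 3.33  2.2   3.32  0.58 -0.86  0.04] pos [0.4944 0.3497 0.1865] t 24.5
t 24.50 pos [0.4944 0.3497 0.1865] yaw -54.5 tilt z [0.0236 0.0078] w 0.0184 F [3.01 2.41 3.5 ]
q [ 0.504  0.336  1.53  -0.005  1.251  1.456]
shift [ -0.  -47.1 -72.4] turn -0.002
```

View pics/z_side.png

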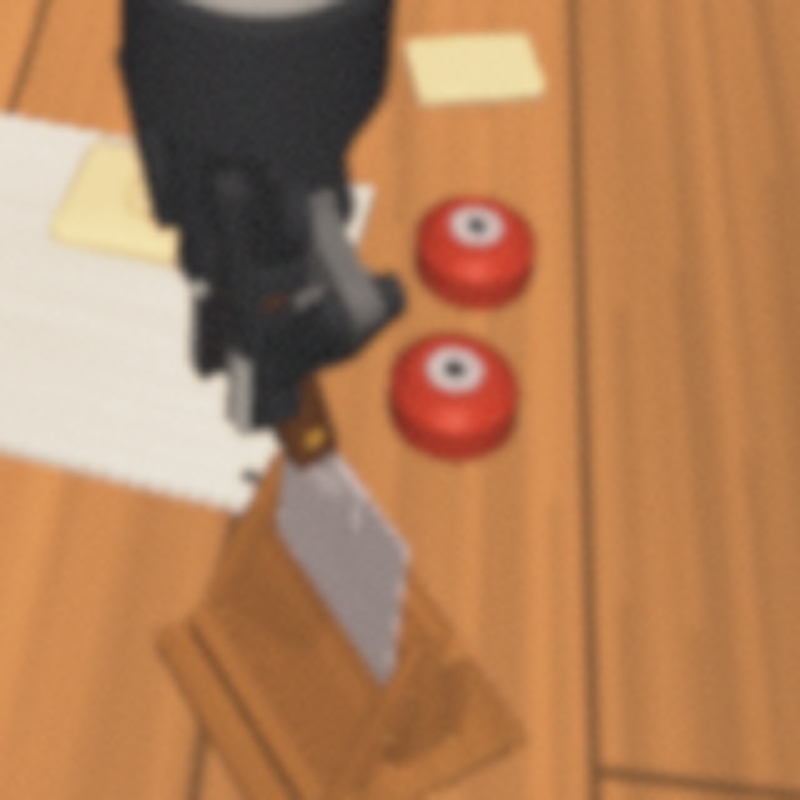

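Request:
drive_tool:
  steps:
    - [0,12,-1,0,-1]
    - [0,24,-2,0,-1]
    - [0,36,-2,0,-1]
    - [0,40,-2,0,-1]
    - [0,40,-2,0,-1]

```text
clock: 25.05
position: [0.4615, 0.3263, 0.1872]
ee_rot: [-0.009, 0.889, -0.458, 0.008]
contact_force: [3.5, 2.4, 3.2]
width: 0.0187
```

Run:
```python
from h import *
favg(2)
to([.4558,.3224,.1452],-54.4)
tipst(1.25);tipst(1.35)
pic('side','aa_side',(250,250,410,410),5)
pic('wrist','aa_wrist',s=1.4)
```

```text
F [ 3.28  1.84  3.25  0.61 -0.97  0.06] pos [0.4617 0.3264 0.1869] t 25.15
t 25.15 pos [0.4617 0.3264 0.1869] yaw -54.5 tilt z [0.0223 0.0073] w 0.0191 F [3.52 1.58 2.86]
q [ 0.495  0.278  1.616 -0.004  1.225  1.447]
shift [-0.5  8.1 41.6] turn -0.002
tip stand x -13.0 lat -1.1 z 50.4
tip stand x -28.6 lat -1.1 z 49.4
```

View pics/aa_side.png

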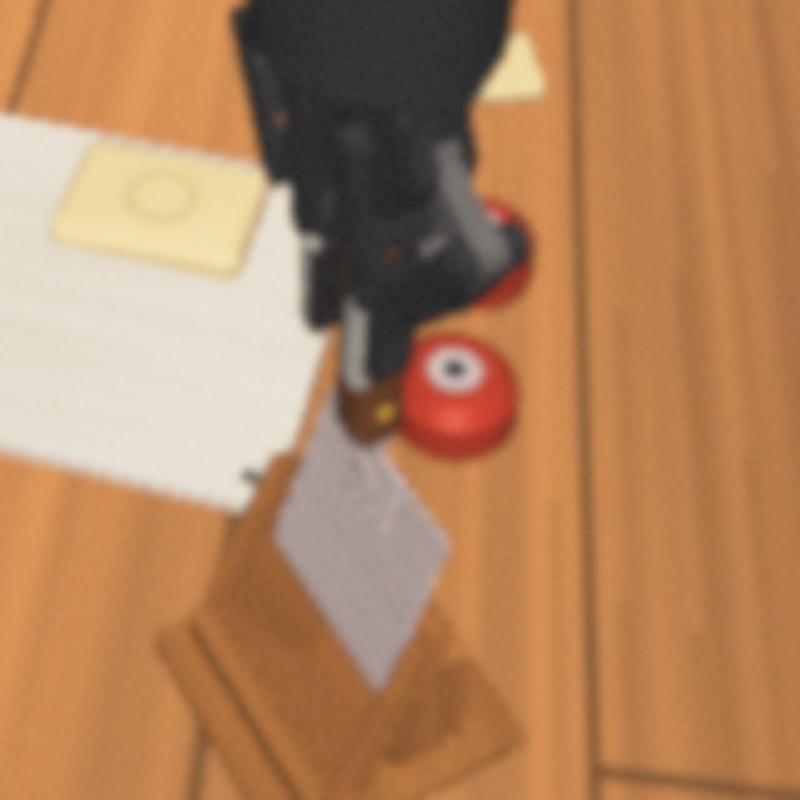

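View pics/aa_wrist.png

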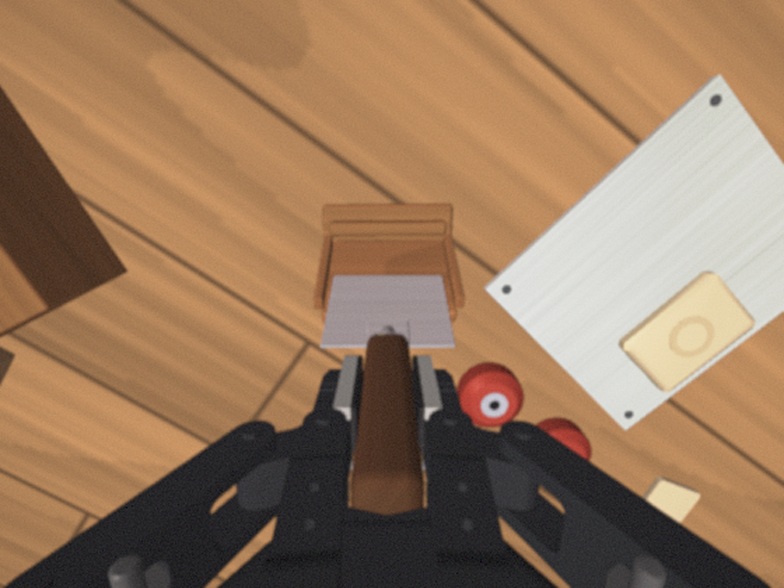

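Request:
drive_tool:
  steps:
    - [-0.5,6,8,0,-1]
    - [-0.5,8,16,0,-1]
    - [-0.5,8,24,0,-1]
    - [-0.5,8,30,0,-1]
    - [-0.5,8,30,0,-1]

```text
clock: 25.75
position: [0.4566, 0.3231, 0.1555]
ee_rot: [-0.009, 0.889, -0.458, 0.009]
contact_force: [6.0, 4.0, -2.1]
width: 0.0187
```

Run:
```python
from h import *
favg(2)
to([.4558,.3224,.1452],-54.4)
tipst(1.15)
pic('side','ab_side',(250,250,410,410),5)
pic('wrist','ab_wrist',s=1.4)
```

```text
F [ 6.08  4.15 -1.2   1.07 -1.48 -0.  ] pos [0.4566 0.3231 0.1555] t 25.85
t 25.85 pos [0.4566 0.3231 0.1555] yaw -54.5 tilt z [0.0232 0.0081] w 0.0188 F [ 5.69  4.16 -0.79]
q [ 0.494  0.293  1.678 -0.004  1.146  1.447]
shift [ 0.   1.2 10.2] turn -0.002
tip stand x -3.6 lat -0.8 z 21.5
```

View pics/ab_side.png

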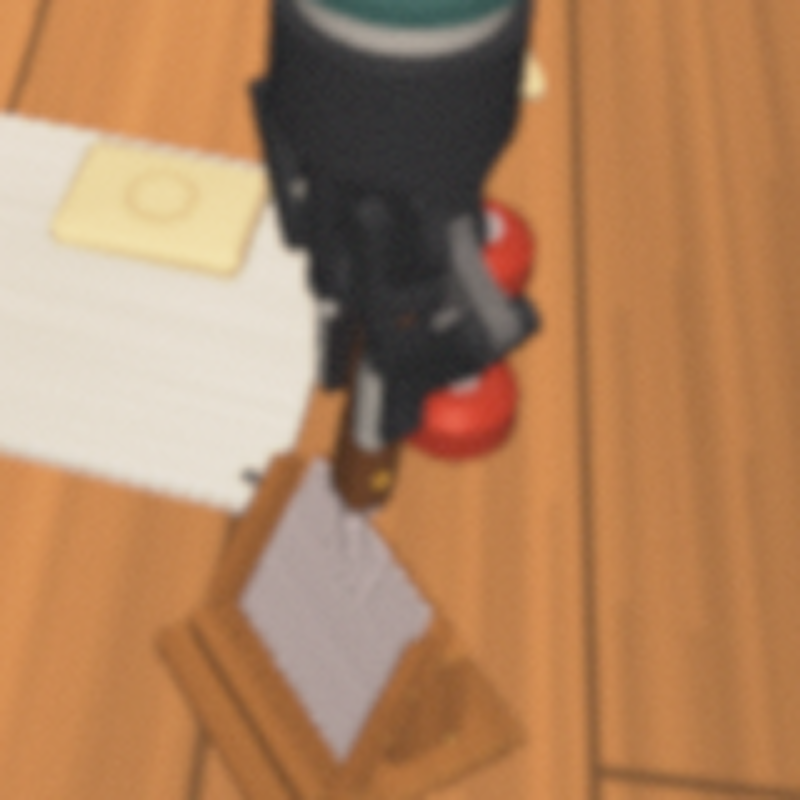

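View pics/ab_wrist.png

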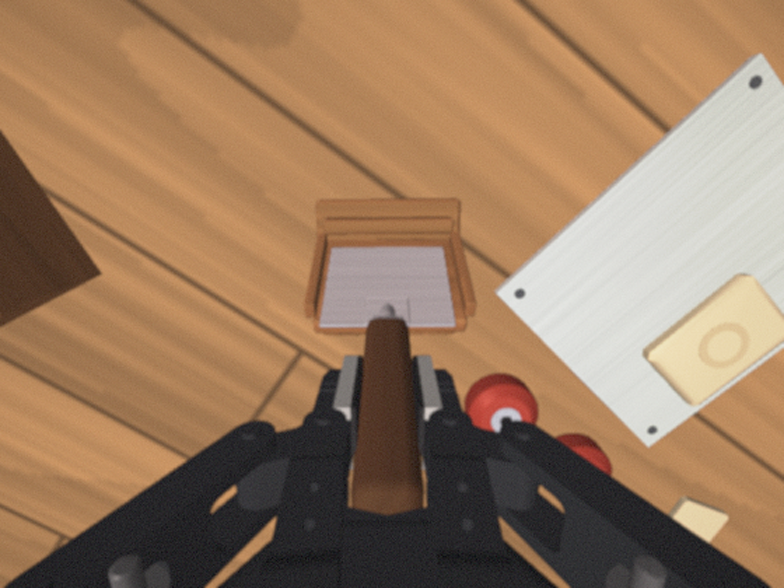

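Nearly seated between the strips. Down the last ~10 mm.

Request:
drive_tool:
  steps:
    - [0,1,3,0,-1]
    - [0,1,6,0,-1]
    - [0,1,9,0,-1]
    - [0,1,10,0,-1]
    - [0,1,10,0,-1]

```text
clock: 26.45
position: [0.4595, 0.3248, 0.1469]
ee_rot: [-0.013, 0.889, -0.458, 0.011]
contact_force: [7.4, 5.4, 6.5]
width: 0.0188
```

Run:
```python
from h import *
favg(2)
to([.4558,.3224,.1452],-54.4)
pic('wrist','ac_wrist',s=1.4)
```

```text
F [ 7.21  5.7   7.42  1.25 -1.67  0.04] pos [0.4595 0.3247 0.1469] t 26.55
t 26.55 pos [0.4595 0.3247 0.1469] yaw -54.5 tilt z [0.031  0.0131] w 0.0189 F [6.95 5.64 6.87]
q [ 0.494  0.301  1.69  -0.004  1.117  1.447]
shift [-0.2  4.4  1.6] turn -0.002
```

View pics/ac_wrist.png

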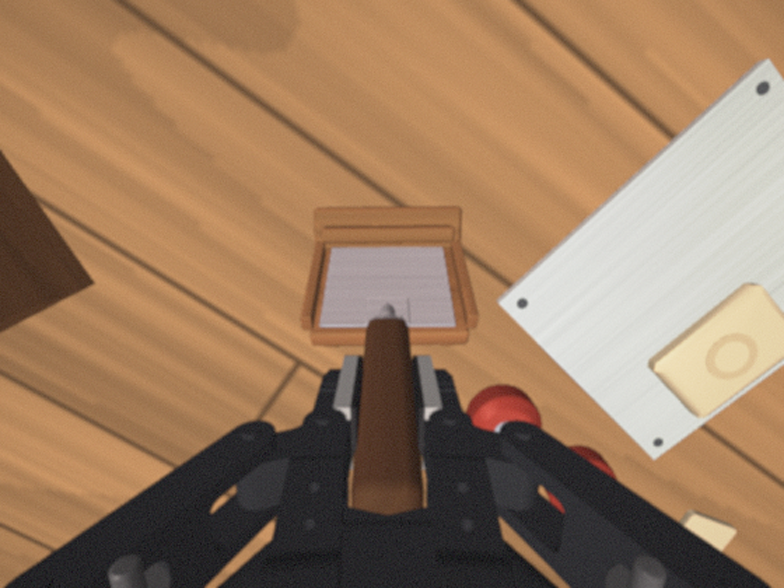

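Request:
drive_tool:
  steps:
    - [0,0,-0.5,0,1]
    - [0,0,-0.5,0,1]
    - [0,0,-0.5,0,1]
    - [0,0,-0.5,0,1]
    - [0,0,-0.5,0,1]

```text
clock: 27.1
position: [0.4586, 0.3242, 0.1467]
ee_rot: [-0.012, 0.889, -0.458, 0.01]
contact_force: [0.2, 0.0, -0.8]
width: 0.0853
```

Run:
```python
from h import *
favg(1)
pic('wrist','ad_wrist',s=1.4)
pic('side','ad_side',(250,250,410,410),5)
```

```text
F [-0.6  -0.14  0.15  0.01  0.01 -0.01] pos [0.4589 0.3244 0.1469] t 27.15
```

View pics/ad_wrist.png

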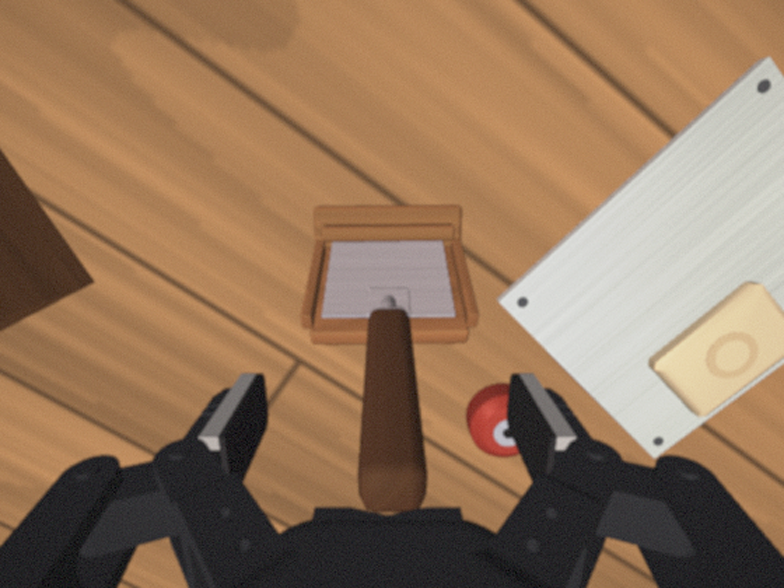

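View pics/ad_side.png

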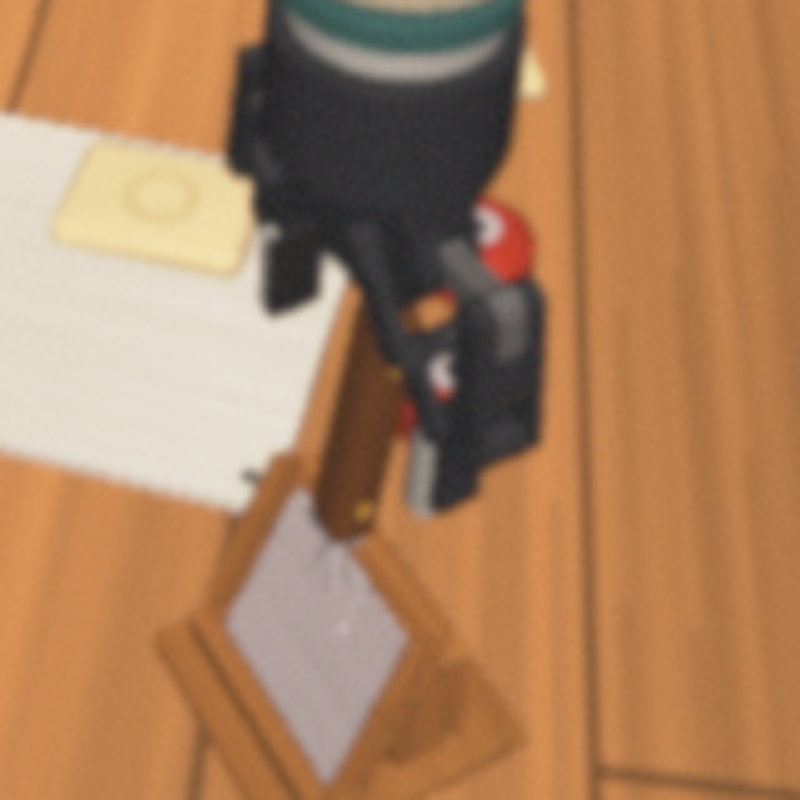

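Request:
drive_tool:
  steps:
    - [0,0,-20,0,1]
    - [0,0,-60,0,1]
    - [0,0,-110,0,1]
    - [0,0,-150,0,1]
    - [0,0,-150,0,1]

```text
clock: 27.75
position: [0.4573, 0.3242, 0.304]
ee_rot: [-0.018, 0.889, -0.458, 0.014]
contact_force: [0.3, 0.1, -0.6]
width: 0.0855
```

```bash
python3 -c "
from h import *
to([.49,-.38,.30],-8)"
```

```text
t 27.75 pos [0.4573 0.3242 0.304 ] yaw -54.5 tilt z [0.0418 0.0188] w 0.0855 F [ 0.28  0.08 -0.59]
q [ 0.495  0.197  1.436 -0.003  1.464  1.446]
shift [592.4 382.   -7.9] turn -0.812
```

Request:
drive_tool:
  steps:
    - [592,382,-8,-0.81,1]
    - [592,382,-8,-0.81,1]
    - [592,382,-8,-0.81,1]
    - [592,382,-8,-0.81,1]
    - [592,382,-8,-0.81,1]

```text
clock: 28.25
position: [0.4663, 0.1005, 0.2977]
ee_rot: [-0.011, 0.99, -0.142, 0.018]
contact_force: [0.7, -0.3, -0.3]
width: 0.0856
```

```bash
python3 -c "
from h import *
to([.49,-.38,.30],-8)"
```

```text
t 28.25 pos [0.4663 0.1005 0.2977] yaw -16.3 tilt z [0.0394 0.017 ] w 0.0856 F [ 0.66 -0.3  -0.29]
q [0.055 0.069 1.604 0.015 1.428 0.338]
shift [158.  454.3  -9.6] turn -0.146
```

Request:
drive_tool:
  steps:
    - [158,454,-10,-0.15,1]
    - [158,454,-10,-0.15,1]
    - [158,454,-10,-0.15,1]
    - [158,454,-10,-0.15,1]
    - [158,454,-10,-0.15,1]

```text
clock: 28.75
position: [0.4781, -0.1416, 0.2988]
ee_rot: [-0.01, 0.997, -0.067, 0.019]
contact_force: [0.9, 0.1, -0.5]
width: 0.0852
```

```bash
python3 -c "
from h import *
to([.49,-.38,.30],-8)"
```

```text
t 28.75 pos [ 0.4781 -0.1416  0.2988] yaw -7.8 tilt z [0.039  0.0174] w 0.0852 F [ 0.94  0.07 -0.52]
q [-0.452  0.109  1.556  0.033  1.449 -0.32 ]
shift [ 43.9 234.5  -4.9] turn 0.004
```

Request:
drive_tool:
  steps:
    - [44,234,-5,0,1]
    - [44,234,-5,0,1]
    - [44,234,-5,0,1]
    - [44,234,-5,0,1]
    - [44,234,-5,0,1]

```text
clock: 29.25
position: [0.4895, -0.3824, 0.2991]
ee_rot: [-0.01, 0.997, -0.068, 0.018]
contact_force: [0.6, 1.5, 0.1]
width: 0.0856
```

```bash
python3 -c "
from h import *
to([.49,-.38,.30],-8)
pic('wrist','ae_wrist',s=1.4)
pic('scene','ae_scene',(120,150,260,270),5)
for n in ['handle','switch']:
  for d in manip.masks_of('wrist',n): print(n,round(d['conf'],2),d['location'],d['pixels'].sum())"
```

```text
t 29.25 pos [ 0.4895 -0.3824  0.2991] yaw -7.8 tilt z [0.0381 0.0176] w 0.0856 F [0.58 1.52 0.07]
q [-0.798  0.309  1.293  0.04   1.526 -0.664]
shift [ 0.2 -2.4 -0.9] turn 0.003
handle 0.87 [286.3, 140.7] 1119
switch 0.76 [281.9, 136.0] 4677
```

View pics/ae_wrist.png

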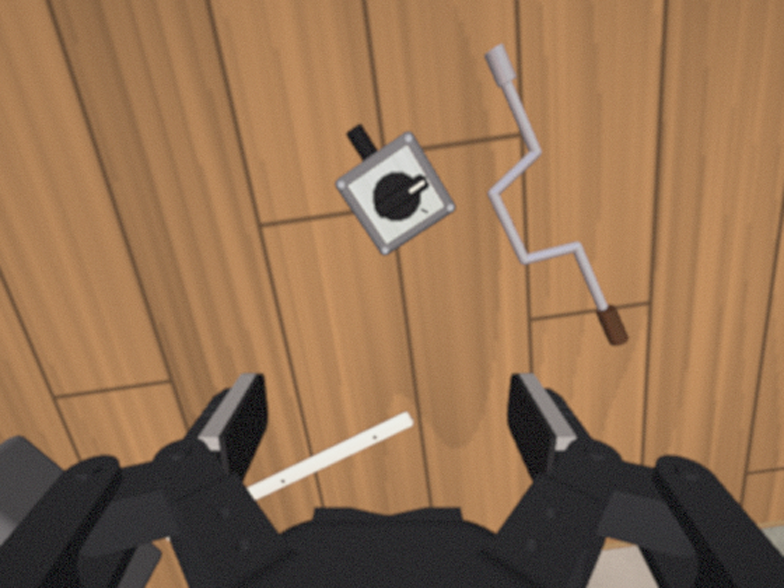

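Run:
```python
from h import *
Q=[onz("wrist",u/1.4,v/1.4,.056) for u,v in [(408,138),(453,208),(385,250),(341,184)]]
for i in range(4):
    d=Q[(i+1)%4]-Q[i]; print(Q[i].round(4),np.linalg.norm(d).round(4),np.degrees(np.arctan2(d[1],d[0])).round(1))
c=sum(Q)/4; print(c)
print(proj("wrist",[c[0],c[1],.087])*1.4)
pic('wrist','af_wrist',(240,90,330,185),6)
```

```text
[ 0.5286 -0.2836  0.056 ] 0.0734 -62.8
[ 0.5621 -0.3488  0.056 ] 0.0733 -156.1
[ 0.4951 -0.3785  0.056 ] 0.0716 115.3
[ 0.4645 -0.3138  0.056 ] 0.0709 25.2
[ 0.51257342 -0.33116434  0.056     ]
[[398.98027658 198.5786054 ]]
```

View pics/af_wrist.png

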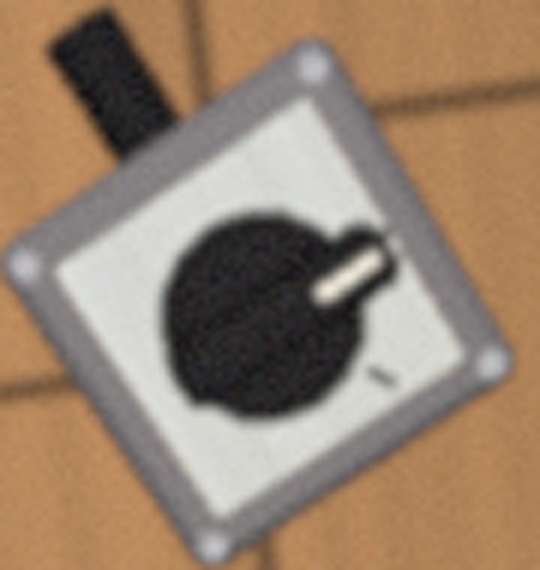

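```bash
python3 -c "
from h import *
to([.5126,-.3312,.15],-64.6)"
```

```text
t 29.50 pos [ 0.4898 -0.3789  0.2993] yaw -7.8 tilt z [0.0378 0.0195] w 0.0854 F [-0.68 -0.34  0.1 ]
q [-0.795  0.306  1.296  0.041  1.527 -0.661]
shift [ 11.  -46.6 150.9] turn 0.992
```

Request:
drive_tool:
  steps:
    - [11,-47,151,0.99,1]
    - [11,-47,151,0.99,1]
    - [11,-47,151,0.99,1]
    - [11,-47,151,0.99,1]
    - [11,-47,151,0.99,1]

```text
clock: 30.0
position: [0.5113, -0.3263, 0.1472]
ee_rot: [-0.018, 0.903, -0.429, 0.01]
contact_force: [0.6, -1.1, 0.2]
width: 0.0854
```

```bash
python3 -c "
from h import *
to([.5126,-.3312,.15],-64.6)"
```

```text
t 30.00 pos [ 0.5113 -0.3263  0.1472] yaw -50.9 tilt z [0.0331 0.0239] w 0.0854 F [ 0.58 -1.09  0.22]
q [-0.707  0.371  1.579  0.043  1.182  0.165]
shift [ 4.6  2.  -2.9] turn 0.24
```

Request:
drive_tool:
  steps:
    - [4.6,2,-3,0.24,0.2]
    - [4.6,2,-3,0.24,0.2]
    - [4.6,2,-3,0.24,0.2]

```text
clock: 30.3
position: [0.5127, -0.3293, 0.1506]
ee_rot: [-0.019, 0.846, -0.533, 0.008]
contact_force: [0.9, 0.5, -0.5]
width: 0.0512
```

```bash
python3 -c "
from h import *
to([.5126,-.3312,.068],-64.6)
pic('wrist','ag_wrist',s=1.4)
print(proj('wrist',[.5126,-.3312,.087])*1.4)"
```

```text
t 30.30 pos [ 0.5127 -0.3293  0.1506] yaw -64.5 tilt z [0.0332 0.0242] w 0.0512 F [ 0.91  0.47 -0.48]
q [-0.709  0.373  1.568  0.043  1.192  0.401]
shift [ 2.3  4.2 82.5] turn 0.002
[[391.0475507  320.07250734]]
```

View pics/ag_wrist.png

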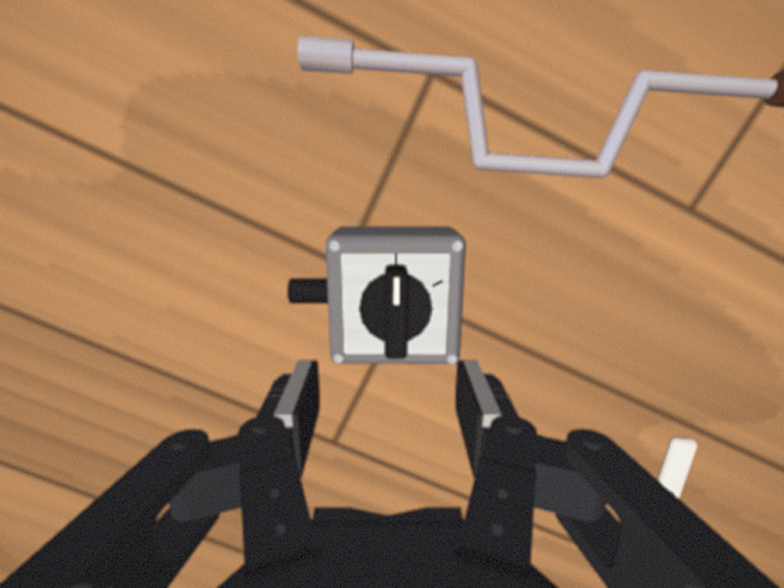

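Request:
drive_tool:
  steps:
    - [5,1,40,0,0.2]
    - [5,1,70,0,0.2]
    - [5,1,82,0,0.2]
    - [5,1,82,0,0.2]
    - [5,1,82,0,0.2]

```text
clock: 30.85
position: [0.5173, -0.3328, 0.0696]
ee_rot: [-0.019, 0.846, -0.532, 0.008]
contact_force: [0.6, -0.3, 0.1]
width: 0.0514
```

```bash
python3 -c "
from h import *
to([.5126,-.3312,.068],-64.6)
pic('wrist','ah_wrist',s=1.4)"
```

```text
t 30.85 pos [ 0.5173 -0.3328  0.0696] yaw -64.3 tilt z [0.0346 0.0231] w 0.0514 F [ 0.56 -0.25  0.12]
q [-0.709  0.453  1.66   0.047  1.018  0.39 ]
shift [-3.4  3.6  1.5] turn 0.004
```

View pics/ah_wrist.png

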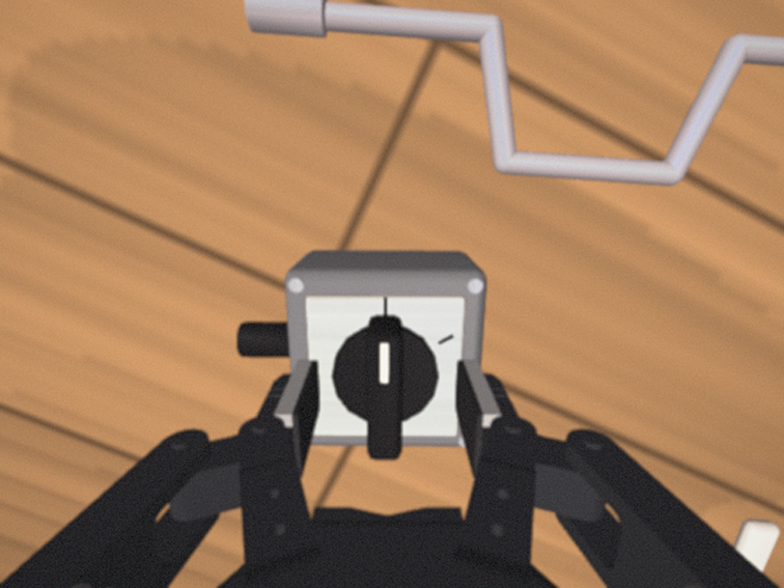

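Request:
drive_tool:
  steps:
    - [-1,0,1,0,-1]
    - [-1,0,1,0,-1]
    - [-1,0,1,0,-1]
    - [-1,0,1,0,-1]
    - [-1,0,1,0,-1]
  squeeze: 30

```text
clock: 31.4
position: [0.5172, -0.3318, 0.0704]
ee_rot: [-0.019, 0.846, -0.533, 0.009]
contact_force: [-0.6, 3.3, 6.6]
width: 0.012
```

Request:
drive_tool:
  steps:
    - [0,0,0,0.15,-1]
    - [0,0,0,0.3,-1]
    - [0,0,0,0.45,-1]
    - [0,0,0,0.6,-1]
    - [0,0,0,0.75,-1]

```text
clock: 31.9
position: [0.5175, -0.3348, 0.0705]
ee_rot: [0.02, -0.59, 0.807, -0.004]
contact_force: [-1.0, -5.9, -3.8]
width: 0.0118
```

```bash
python3 -c "
from h import *
to([.5126,-.3312,.068],-124.5)
favg(1)"
```

```text
t 31.90 pos [ 0.5175 -0.3348  0.0705] yaw -107.6 tilt z [0.037  0.0165] w 0.0118 F [-1.03 -5.87 -3.77]
q [-0.709  0.451  1.661  0.043  1.013  1.147]
shift [-1.9  5.8  2.4] turn 0.295
F [-0.4  -5.29 -2.94 -1.37  0.12 -0.01] pos [ 0.5175 -0.3349  0.0705] t 31.95
```

Request:
drive_tool:
  steps:
    - [0,0,0,0.14,-1]
    - [0,0,0,0.27,-1]
    - [0,0,0,0.27,-1]

```text
clock: 32.25
position: [0.517, -0.336, 0.0704]
ee_rot: [0.019, -0.475, 0.88, -0.002]
contact_force: [-1.7, -2.1, -1.7]
width: 0.012
```

Request:
drive_tool:
  steps:
    - [0,0,0,0,0.2]
    - [0,0,0,0,0.2]
    - [0,0,0,0,0.2]
    - [0,0,0,0,0.2]

```text
clock: 32.65
position: [0.5172, -0.3358, 0.0706]
ee_rot: [0.02, -0.475, 0.88, -0.002]
contact_force: [-0.2, 0.0, 0.5]
width: 0.0512
```

```bash
python3 -c "
from h import *
to([.5126,-.3312,.2],-124.5)
pic('wrist','ai_wrist',s=1.4)
favg(1)"
```

```text
t 32.65 pos [ 0.5172 -0.3358  0.0706] yaw -123.2 tilt z [0.0365 0.0145] w 0.0512 F [-0.21  0.    0.48]
q [-0.709  0.451  1.661  0.041  1.012  1.42 ]
shift [  -5.5    3.4 -129.4] turn 0.022
F [ 0.27 -0.69 -0.36 -0.03  0.03 -0.  ] pos [ 0.5171 -0.3358  0.0705] t 32.75
```

View pics/ai_wrist.png

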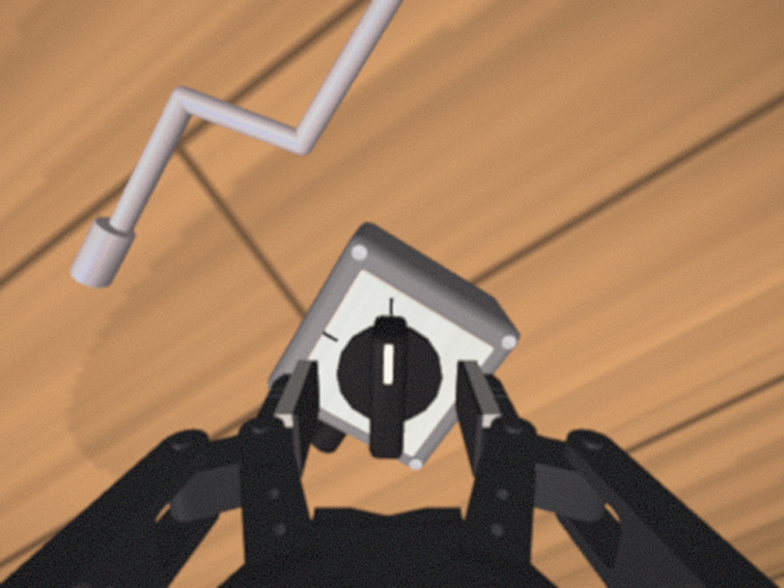

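Request:
drive_tool:
  steps:
    - [0,0,-40,0,0.2]
    - [0,0,-80,0,0.2]
    - [0,0,-120,0,0.2]
    - [0,0,-150,0,0.2]
    - [0,0,-150,0,0.2]

```text
clock: 33.25
position: [0.5138, -0.3398, 0.226]
ee_rot: [0.021, -0.475, 0.88, -0.007]
contact_force: [0.4, -0.7, 1.0]
width: 0.0511
```

Run:
```python
from h import *
pic('wrist','aj_wrist',s=1.4); pic('scene','aj_scene',(100,130,420,330),2.5); pic('side','aj_side',(200,180,400,330),4); pic('side','ak_side',(250,290,390,420),5)
for n in("scene","side"):
  for nm in ["truck","wheel0","wrench"]:
    print(nm,n,[(round(d["conf"],2),[int(x) for x in d["location"]],int(d["pixels"].sum())) for d in manip.masks_of(n,nm)])
```

```text
truck scene [(0.75, [236, 270], 928)]
wheel0 scene [(0.66, [343, 226], 207), (0.61, [315, 220], 198), (0.35, [382, 245], 725), (0.25, [235, 272], 890)]
wrench scene [(0.64, [132, 243], 623), (0.17, [389, 223], 710)]
truck side [(0.73, [230, 243], 712)]
wheel0 side [(0.79, [340, 327], 514), (0.75, [346, 301], 499)]
wrench side [(0.83, [276, 185], 357), (0.52, [321, 365], 1773)]
```

View pics/aj_wrist.png

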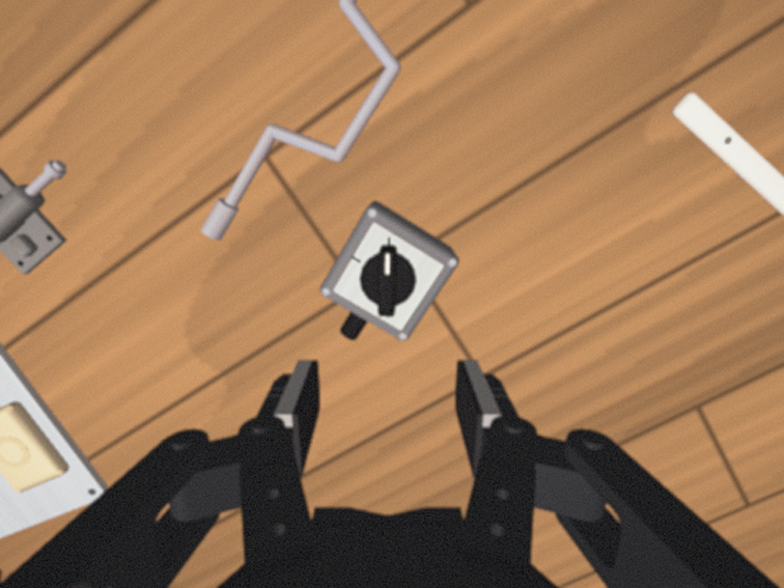

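View pics/aj_scene.png

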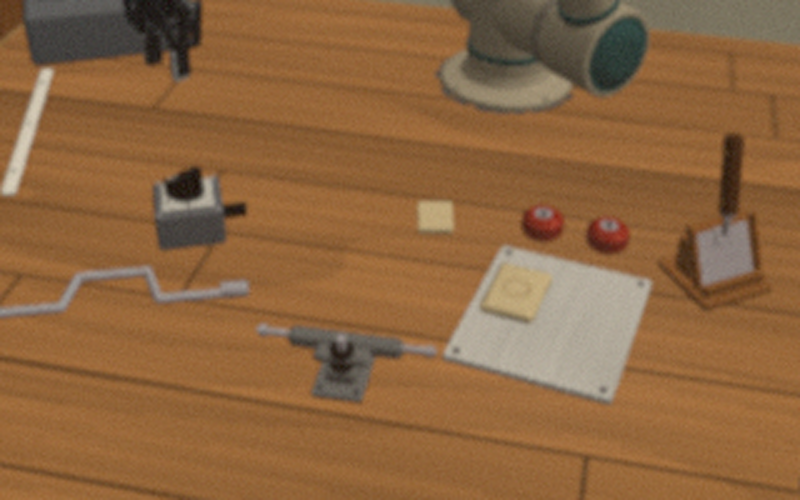

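View pics/aj_side.png

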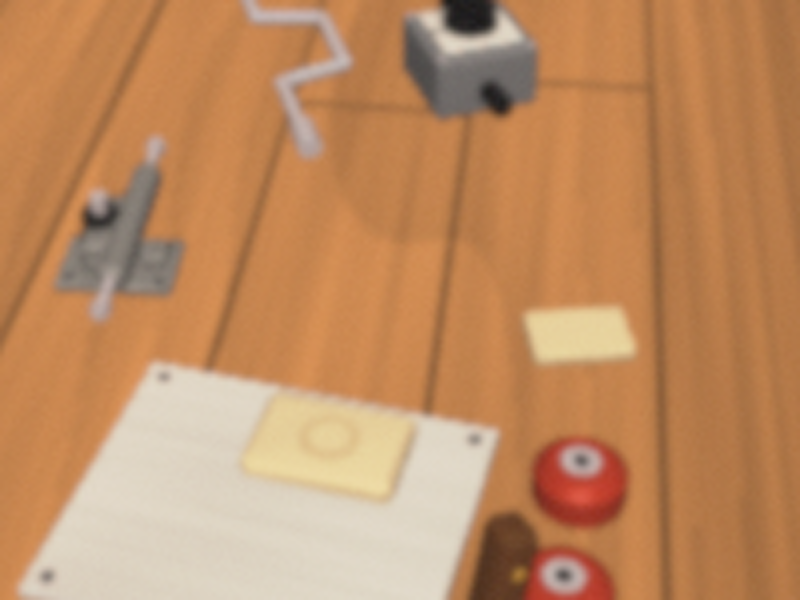

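View pics/ak_side.png

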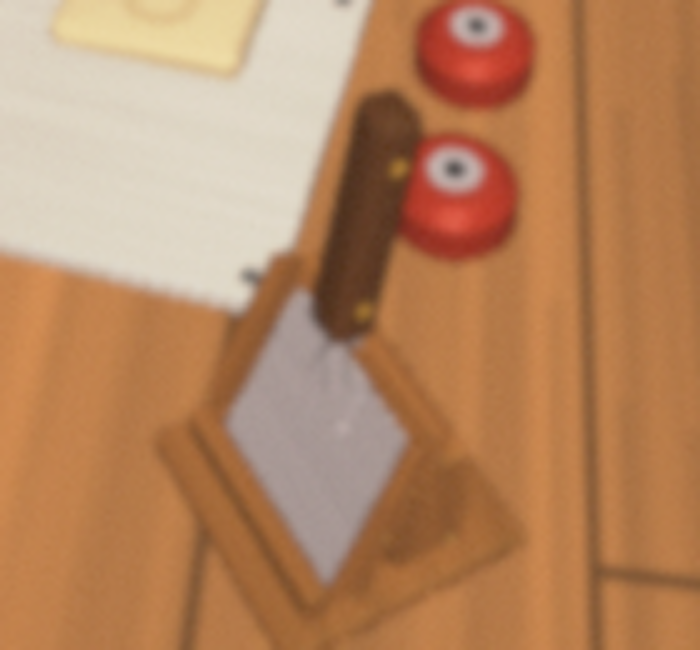

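The bar lies ring side up, well inside the plate's edge. The spatula leans in its stand as before, the switch points at its second mark, and nothing else has moved. Handing in.

```bash
python3 -c "
from rig import manip
print(manip.get_state()['clock']); print(manip.sign_off())"
```

```text
33.75
the job is handed in; nothing more can be done
None
```

I turned the bar over onto the cooling plate, put the spatula back in its stand and turned the switch on. I handed in at 33.75 s; no verdict was reported.

**What I did**
- The moves allow no tilting of the tool, so I let the spatula swing in a light 20–30 N grip.
- I swung it level over the stand's board, to about 0.15 rad front down.
- I slid it under the larger bar, which came up against the plate's edge. Pressing on the counter was about 4 N at most, by the wrist force.
- I moved the grip in an arc around the plate's edge, so that bar and blade rose together. The bar then fell over onto the plate.
- I set the spatula down again against the stand's board, then gripped the switch handle and turned it clockwise about 1.03 rad.

**Last checks**
- **Wax:** it lies flat on the plate, ring mark up and well inside the near edge. This is judged from the pictures; I did not measure its final pose.
- **Spatula:** it leans in the stand between the side strips, as in the first picture.
- **Switch:** the handle points at its second mark and stayed there after release. I could not read the joint angle itself.
- **Bystanders:** the truck, wheels and scene-view wrench show within a few pixels of where they were. The network's side-view wrench points differ between the two looks, but the wrench looks unmoved in the pictures.
- **Robot:** the gripper is clear of everything.

**Off plan:** the tool's tilt drifted to about 0.04 rad over the run, and I could not correct it. I saw no ill effect.

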